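# Load the test cassette and clip the cover onto the reader

## Task

Take the white test cassette from the dark grey stand and lay it flat in the bay of the tabletop reader, then set the blue cover over it and press it down until both of its sprung tabs snap under the ledges and it stays fully home, flush with the rim of the reader. Let go, and do not disturb the two capped cups and the timer at the far edge of the table or the marker lying in front of the reader.

Things in the scene. Friction and masses are not known exactly. Their poses are not given: they have to be found in the camera images.
- reader: Flat white tabletop reader fixed to the table, 20 mm high. Origin on the table under the bay centre; z up, y along the bay. Reaches 48 mm to -x, 84 mm to +x (flat display and two round keys there) and 98 mm to each side along y. A white end block 72 mm wide stands on it at each end, 66 to 88 mm from the centre along y, 20 mm above the bay floor
- bay (a point): Centre of the bay floor, 20 mm above the table, axes as the reader. The bay takes the cassette, length along y, either end first, with 2 mm of play all round. Its grey guides are 5 mm high, the upper 3 mm sloping outward by 2 mm: two on each long side (32 to 48 mm from the centre along y, the middle open for the fingers), one at each end
- seat (a point): Where cover_grip lies when the cover is clipped home: 42.5 mm straight above bay, same axes. The cover then rests on the ledges, its plate flush with the rim of the end blocks; it has 1.5 mm of play all round within the rim, which has sloped lead-ins
- ledge_a (a point): Lower inner edge of the ledge in the end block on the reader's +y side: 66 mm from the bay centre, 11 mm above the bay floor; the ledge is 5 mm thick, hollow below. A tab of the cover catches under it
- ledge_b (a point): The same on the reader's -y side
- cassette_mid (a point): Centre of the test cassette on the grey stand: a thin white plastic stick with a blue end, 100 mm along its y, 31 mm along its x, 5 mm thick, 20 g, lying face up, and to be laid in face up; this point is 2.5 mm above its underside. Grasp it across its width by the long edges
- stand: Dark grey flat block fixed to the table, 70 mm (x) by 130 mm (y), 15 mm high, on whose flat top the cassette lies, lengthwise along y; origin on the table under its centre
- cover_grip (a point): Point in the upright grip bar of the blue cover (86 g), 42 mm above the cover's feet, 7.5 mm below the bar's top; z up, y along the cover. The bar is 16 mm (x) by 60 mm (y) by 30 mm high, in the middle of the plate; pinch it across its 16 mm. The cover fits either way round
- cover_plate (a point): Centre of the top of the cover's plate, 56 mm (x) by 150 mm (y), 4 mm thick, 19.5 mm above the feet of its four legs, on which it stands on the table. A white sprung tab 20 mm wide hangs below each end, with an outward barb: tip 69.5 mm from the middle, 10 mm above the feet, sloped below
- tab_a (a joint): How far the tab at the cover's +y end is pushed inward: 0 sprung out (hanging free, or caught) to 0.006 m; about 3.5 mm while the barb passes the ledge. The barbs meet the ledges some 9 mm above home; pushing on takes a growing force, up to 7 to 14 N for both, until they snap under about 1 mm before home. Unpressed, the cover stays up on its barbs
- tab_b (a joint): The same for the tab at the cover's -y end
- cup_left_mid (a point): Bystander, to be left alone: capped specimen cup with yellow lid, 68 mm across, 62 mm high, at the far edge, on the left; this point is at its centre
- cup_right_mid (a point): Bystander, to be left alone: capped specimen cup with yellow lid, 68 mm across, 62 mm high, at the far edge, on the right; this point is at its centre
- timer_mid (a point): Bystander, to be left alone: light grey countdown timer lying face up, 66 x 66 x 18 mm, behind the reader; this point is at its centre
- marker_mid (a point): Bystander, to be left alone: white marker with a black cap lying on the table between robot and reader, 152 mm long, 16 mm thick; this point is at its centre
Things that resemble listed ones, but are neither listed nor needed, are in the scene too. What is shaped like the part that bears cassette_mid but orange or red is not meant.

How it is judged:
By the outcome, as a careful person would: the job done as asked, in the order asked, and still so for the second after the job is handed in, with the robot touching nothing.
It also fails if it takes over 56 s, if anything falls off the work surface, if the arm or the gripper's body presses on something with over 40 N, if the wrist force passes 120 N, or if a joint passes its speed limit or range.

## Robot

A 6-joint arm with a two-finger parallel gripper is mounted at the origin on the work surface; the furniture and walls round the work are solid. World frame = base frame: x ahead of the robot, y to its left, z up, the work surface at z = 0. Lengths are in m, angles in rad, forces in N, time in s.
With the tool pointing down it reaches from about 0.375 to 0.925 m from the base axis. Payload 5.7 kg.
Tool frame: the origin (TCP) lies midway between the tips of the shut fingers; the grasp point (between the pads) lies 19 mm behind it; z points along the fingers, y is the direction in which the jaws open and shut (so a half turn about z gives the same grasp; the last joint's range is limited). The gripper opens to 88 mm and grips with 3 to 60 N. Pads are 20 mm wide; open, the fingers measure 115 mm over their backs; the gripper's body (75 mm by 178 mm) begins 61 mm behind the grasp point.
Start: joints at [-1.427, 0.359, 1.51, -0, 1.272, -0.115], TCP at [0.154, -0.58, 0.2] pointing down, gripper open.
Joint ranges: [-2.97, 2.97], [-1.01, 2.36], [0.21, 2.38], [-0.96, 4.11], [0.2, 2.71], [-2.98, 2.98]. Speed limits (rad/s): [2.39, 2.39, 3.14, 3.14, 3.14, 3.14].

## Interface

Orientations are given as a unit quaternion [w, x, y, z].
In Python, from cell import bot gives the robot as it stands.
- The arm moves only by the tool play_rows, never from a script. Its argument "steps" is a list of rows, each a list of 3 entries, a list of its own where there are three numbers: the shift along the world's x, y, z in m, then the turn about the world's z in degrees, then the finger opening in m, from 0 to 0.0878. A call has 1 to 8 rows; each row is the pose to reach, as a shift and turn from the pose commanded when the call began; what a row does not reach only later rows make up. A row lasts 1/12 s, in which the tool goes at most 41.7 mm and 7.16 degrees, less where a joint would pass 70% of its speed; a pose out of reach is approached as far as the arm can. A call with a gripper value outside its range is refused whole. The fingers move at their own pace and stop on an object; the grip force is fixed at half the most. Time passes only in rows, so rows that repeat a pose let the fingers close. It gives the time, the measured TCP pose, the force and the opening at its end, in the units of the state.
- bot.observe(): the state, without advancing time (a new reading comes with each control period).
- bot.camera(name): name is "scene" or "top" or "wrist"; returns a dict with "color" (384x512x3 uint8, red, green, blue), "z_map" (384x512 float32, m along the optical axis (not along the pixel's ray), 0 where there is no reading), "camera_matrix" (3x3 intrinsics, pixels), "k1" (the pictures are not rectified: a ray, as slopes to the right and down, at radius r is drawn at 1 + k1 r^2 times it, then the intrinsics apply), "R" (3x3) and "t" (3): a world point X has camera coordinates R X + t. Camera axes: x right, y down, z forward; pixel columns grow to the right and rows downward; lengths in m; the calibration is good to about 2 mm. A picture is of the moment at which its call begins.
- bot.sign_off(): hands the job in, once; it reports no verdict.
Trained networks look in a picture, given as the dict that the camera call returned (one of the last four; its "shot" number tells which), for a name from the list of things; names that differ only in an ending like _2 or _b are one class to them, and where a whole thing is asked for, a point or a joint stands for the part that bears it (a point fixed in the world has none). Each returns a list of dicts, best first, with "confidence" (0 to 1); they miss things now and then, are a little off and sometimes report something else, mostly with a low value. They report only what shows in the picture. A call takes as long as a camera call. They do not tell look-alikes from the thing itself.
- bot.trace(picture, thing): "region" (384x512 bool, what is visible of it) and "bbox" ([centre column, centre row, width, height] in pixels, round what is visible of it).
The state is a dict: "t": time; "qpos": joint angles; "qd": joint speeds; "joint_efforts": joint torques, N m; "ee_pos": TCP position; "tool_rot": TCP orientation; "ft_force": force on the tool from outside, world axes, zero at the start; "ft_torque": the same for the moment, N m; "opening": finger opening in m.
Only numpy, scipy, OpenCV 4.12 (cv2) and the standard library are available. Lean on these libraries where they do the work, as an engineer would, in place of code of your own. Each camera call takes 0.05 s, during which the arm holds its last target.

## Working session

There is one attempt and no reset: what is moved stays moved. The work goes in short steps, Python scripts to look and compute and a tool call to move; the robot and the scene stay as the last step left them, time stands still between calls to the robot, and variables do not carry over. Pictures are saved under pics/ and viewed, and the job is handed in when it is done.

Besides the shell and the picture viewer there is one more tool, called after "Request:" in YAML: its name, and indented under it one key for each argument. play_rows: Moves the arm, as the interface text tells. Its arguments: {"type":"object","properties":{"steps":{"type":"array","items":{"type":"array"}}},"required":["steps"]}

```bash
ls; mkdir -p pics
cat > h.py <<'E'
import numpy as np, cv2
from cell import bot
def save(n,im,s=1.5):
    im=cv2.resize(im,None,fx=s,fy=s,interpolation=cv2.INTER_CUBIC); cv2.imwrite('pics/'+n+'.png',im[:,:,::-1])
def rays(p,uv):
    K=p['camera_matrix'];uv=np.asarray(uv,float).reshape(-1,2)
    d=np.stack([(uv[:,0]-K[0,2])/K[0,0],(uv[:,1]-K[1,2])/K[1,1]],1)
    s=d.copy()
    for _ in range(20): s=d/(1+p['k1']*(s**2).sum(1,keepdims=True))
    return s
def world(p,uv,z=None):
    uv=np.asarray(uv,float).reshape(-1,2)
    s=rays(p,uv); r=np.c_[s,np.ones(len(s))]
    if z is None:
        zz=p['z_map'][uv[:,1].round().astype(int),uv[:,0].round().astype(int)]
        return (r*zz[:,None]-p['t'])@p['R']
    c=-p['R'].T@p['t']; d=r@p['R']
    return c+d*((z-c[2])/d[:,2])[:,None]
def proj(p,X):
    X=np.asarray(X,float).reshape(-1,3); c=X@p['R'].T+p['t']; s=c[:,:2]/c[:,2:]
    s=s*(1+p['k1']*(s**2).sum(1,keepdims=True)); K=p['camera_matrix']
    return np.c_[s[:,0]*K[0,0]+K[0,2],s[:,1]*K[1,1]+K[1,2]]
def cloud(p):
    v,u=np.mgrid[0:384,0:512]; uv=np.c_[u.ravel(),v.ravel()]
    W=world(p,uv).reshape(384,512,3); W[p['z_map']==0]=np.nan; return W
E
python3 - <<'E'
from h import *
for n in ['scene','top']:
    p=bot.camera(n); save(n+'0',p['color'])
    import pickle; pickle.dump(p,open(n+'0.pkl','wb'))
    for th in ['reader','stand','cassette_mid','cover_grip','cup_left_mid','timer_mid','marker_mid']:
        for d in bot.trace(p,th):
            r=d['region']; W=cloud(p)[r]; print(n,th,round(d['confidence'],2),np.round(d['bbox']),np.nanmedian(W,0).round(3))
print(bot.observe())
E
```

```text
pics
scene reader 0.75 [236. 216.  69.  36.] [0.524 0.045 0.019]
scene stand 0.68 [285. 190.  24.  23.] [ 0.506 -0.239  0.013]
scene cassette_mid 0.52 [300. 176.  19.   9.] [ 0.554 -0.417  0.004]
scene cover_grip 0.82 [180. 249.  29.  35.] [0.546 0.304 0.021]
scene cover_grip 0.48 [146. 227.  20.  26.] [0.698 0.281 0.053]
scene cover_grip 0.22 [238. 218.  64.  33.] [0.523 0.047 0.02 ]
scene cover_grip 0.18 [286. 184.   8.   7.] [ 0.526 -0.269  0.018]
scene cup_left_mid 0.87 [146. 226.  17.  24.] [0.696 0.283 0.053]
scene cup_left_mid 0.43 [200. 197.  20.  17.] [0.717 0.001 0.018]
scene cup_left_mid 0.3 [180. 249.  36.  33.] [0.546 0.305 0.021]
scene timer_mid 0.79 [200. 199.  21.  13.] [0.717 0.003 0.018]
scene marker_mid 0.57 [288. 223.  27.  19.] [ 0.368 -0.033  0.015]
top reader 0.78 [215. 195.  72.  54.] [0.537 0.031 0.021]
top stand 0.93 [318. 199.  41.  30.] [ 0.516 -0.268  0.015]
top cassette_mid 0.76 [377. 241.  35.   7.] [ 0.405 -0.448  0.005]
top cassette_mid 0.69 [317. 197.  34.  11.] [ 0.528 -0.267  0.02 ]
top cassette_mid 0.67 [374. 193.  33.  24.] [ 0.549 -0.439  0.005]
[... 315 characters left out ...]
014]
{'t': 0.8, 'qpos': array([-1.42711330e+00,  3.58792255e-01,  1.51037050e+00, -2.28012308e-05,
        1.27250038e+00, -1.15111602e-01]), 'qd': array([-8.26040743e-04, -2.12119088e-04,  7.60874588e-04, -7.18054787e-04,
        1.89395856e-05, -9.05675409e-04]), 'joint_efforts': array([-1.69465700e-03, -5.15281677e+01, -2.71123660e+01,  6.72375807e-02,
        2.45247048e-02, -1.32978539e-05]), 'ee_pos': array([ 0.15352429, -0.58000963,  0.19973864]), 'tool_rot': array([-3.50818446e-05,  9.91639409e-01,  1.29039840e-01, -1.13993463e-05]), 'ft_force': array([-0.42724178,  0.21341517, -0.21807736]), 'ft_torque': array([ 0.00432957,  0.00298566, -0.00364632]), 'opening': 0.08785580607305306}
```

Run:
```python
from h import *
import pickle
p=pickle.load(open('top0.pkl','rb'))
save('topcrop',p['color'][110:270,90:410],2.5)
```

```text
(no output)
```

View pics/topcrop.png

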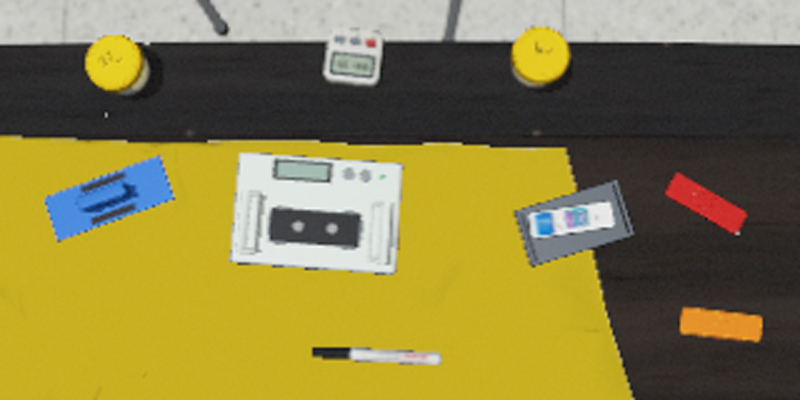

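View pics/scene0.png

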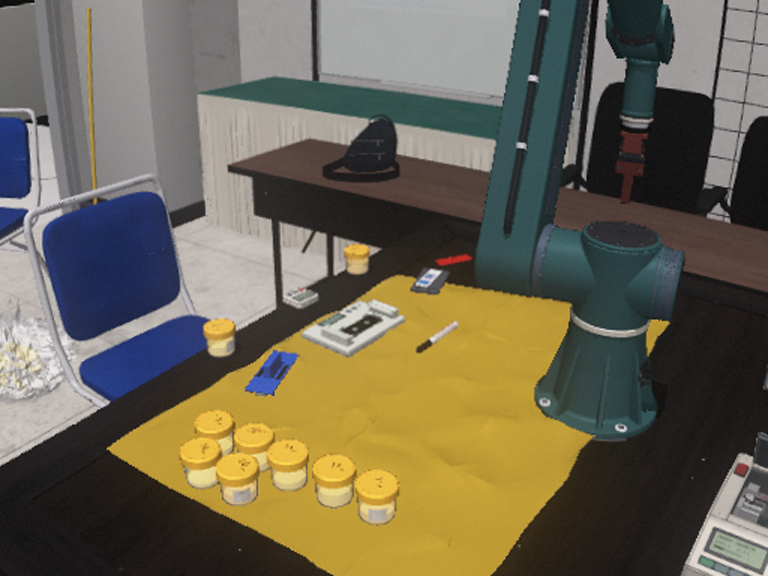

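Run:
```python
from h import *
import pickle
p=pickle.load(open('top0.pkl','rb'))
o=np.array([90,110])
def w(c,z): return world(p,np.array(c)/2.5+o,z).round(4)
print('stand',w([[515,210],[533,265],[633,235],[617,182]],.015))
print('cass',w([[531,206],[534,238],[613,225],[609,202]],.02))
print('cover',w([[46,199],[57,241],[174,198],[160,156]],.0195))
print('reader',w([[239,153],[403,164],[395,273],[230,262]],.02))
print('bay',w([[316,228]],.02), 'cup',w([[540,55]],.062))
print(-p['R'].T@p['t'])
```

```text
stand [[ 0.5399 -0.2025  0.015 ]
 [ 0.4746 -0.2233  0.015 ]
 [ 0.5099 -0.3434  0.015 ]
 [ 0.5733 -0.3252  0.015 ]]
cass [[ 0.5442 -0.221   0.02  ]
 [ 0.5063 -0.2241  0.02  ]
 [ 0.5216 -0.3184  0.02  ]
 [ 0.5489 -0.3141  0.02  ]]
cover [[0.553  0.3591 0.0195]
 [0.5025 0.3441 0.0195]
 [0.554  0.2026 0.0195]
 [0.6044 0.2206 0.0195]]
reader [[ 0.6076  0.1254  0.02  ]
 [ 0.5942 -0.0697  0.02  ]
 [ 0.4654 -0.0602  0.02  ]
 [ 0.4781  0.1345  0.02  ]]
bay [[0.5183 0.0329 0.02  ]] cup [[ 0.7162 -0.2283  0.062 ]]
[ 0.44981216 -0.06651203  1.20541856]
```

Request:
play_rows:
  steps:
    - [[0.03,0.026,0.01],7,0.0878]
    - [[0.06,0.052,0.02],14,0.0878]
    - [[0.09,0.078,0.03],21,0.0878]
    - [[0.12,0.103,0.04],28,0.0878]
    - [[0.15,0.129,0.05],35,0.0878]
    - [[0.18,0.155,0.06],42,0.0878]
    - [[0.21,0.181,0.07],49,0.0878]
    - [[0.24,0.207,0.08],56,0.0878]

```text
t: 1.47
ee_pos: [0.3947, -0.3715, 0.2804]
tool_rot: [0.0, 0.813, 0.582, -0.0]
ft_force: [0.5, -0.5, -0.3]
opening: 0.0878
```

Request:
play_rows:
  steps:
    - [[0.03,0.025,0],7,0.0878]
    - [[0.06,0.05,0],14,0.0878]
    - [[0.09,0.075,0],21,0.0878]
    - [[0.12,0.1,0],26,0.0878]
    - [[0.134,0.102,0],26,0.0878]
    - [[0.134,0.102,0],26,0.0878]

```text
t: 1.97
ee_pos: [0.5304, -0.2696, 0.2796]
tool_rot: [0.001, 0.663, 0.749, 0.0]
ft_force: [0.1, -0.9, 0.8]
opening: 0.0878
```

Run:
```python
from h import *
import pickle
p=bot.camera('wrist'); save('w1',p['color']); pickle.dump(p,open('w1.pkl','wb'))
print(bot.observe()['ee_pos'],-p['R'].T@p['t'],p['R'].round(2))
for d in bot.trace(p,'cassette_mid'):
    r=d['region'];print(d['confidence'],d['bbox'])
    W=cloud(p)[r]; W=W[W[:,2]>.017]
    print(np.nanmedian(W,0), cv2.minAreaRect((W[:,:2]*1000).astype(np.float32)))
```

```text
[ 0.5285039  -0.27060945  0.27946874] [ 0.52136711 -0.18986547  0.46438769] [[ 0.99  0.12  0.  ]
 [ 0.12 -0.95  0.29]
 [ 0.04 -0.29 -0.96]]
0.88 [258.5, 145.1, 23.4, 80.1]
[ 0.52848388 -0.26728163  0.01978   ] ((528.0866088867188, -269.4368896484375), (32.05229187011719, 98.79389190673828), 8.504483222961426)
0.82 [258.9, 253.2, 52.5, 55.1]
[nan nan nan] ((0.0, 0.0), (0.0, 0.0), 0.0)
  return np.nanmean(a, axis, out=out, keepdims=keepdims)
```

View pics/w1.png

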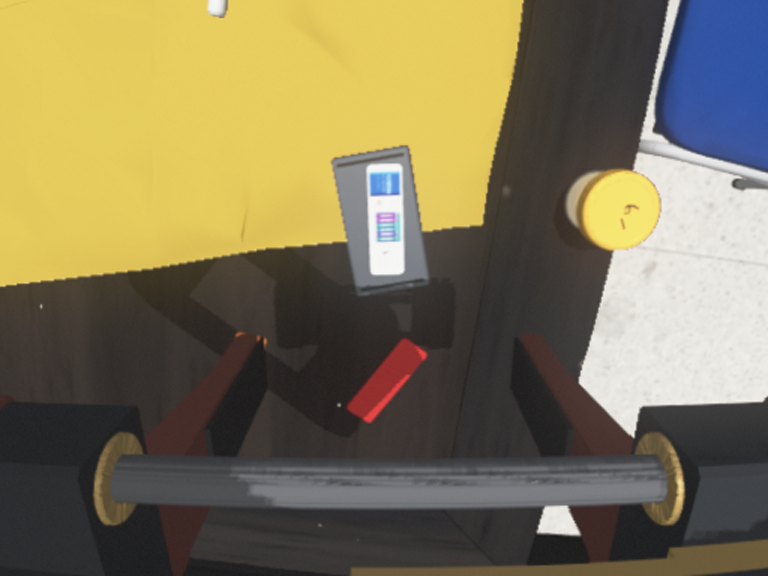

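Run:
```python
from h import *
import pickle
p=pickle.load(open('w1.pkl','rb'))
save('w1c',p['color'][90:290,150:400],3)
```

```text
(no output)
```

View pics/w1c.png

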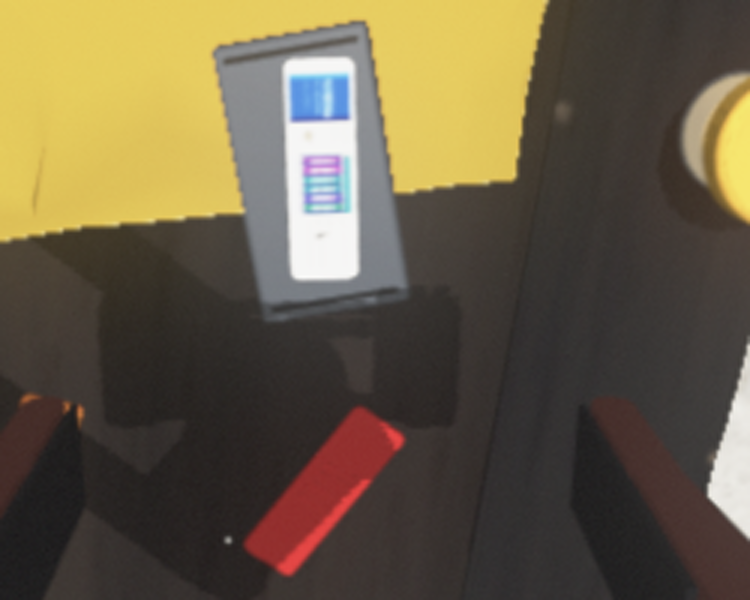

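Candidates: the white and blue stick on the grey stand at px (257,145), the red block at (258,253) and the orange one at about (165,226). The first is the one meant: it is white with a blue end and lies face up on the grey stand. Now descending.

Request:
play_rows:
  steps:
    - [[0.0,0.001,-0.04],1.7,0.05]
    - [[0.0,0.002,-0.08],1.7,0.05]
    - [[0.0,0.002,-0.12],1.7,0.05]
    - [[0.0,0.002,-0.16],1.7,0.05]
    - [[0.0,0.002,-0.2],1.7,0.05]
    - [[0.0,0.002,-0.225],1.7,0.05]
    - [[0.0,0.002,-0.235],1.7,0.05]
    - [[0.0,0.002,-0.235],1.7,0.05]

```text
t: 2.73
ee_pos: [0.5246, -0.2691, 0.0425]
tool_rot: [-0.003, 0.653, 0.757, -0.001]
ft_force: [0.3, 0.6, -0.0]
opening: 0.05
```

Run:
```python
from h import *
import pickle
p=bot.camera('wrist'); save('w2',p['color']); pickle.dump(p,open('w2.pkl','wb'))
o=bot.observe();print(o['ee_pos'],o['tool_rot'],o['opening'])
for d in bot.trace(p,'cassette_mid'):
    r=d['region'];print(d['confidence'],d['bbox'])
    W=cloud(p)[r]; W=W[(W[:,2]>.017)&(W[:,2]<.025)]
    if len(W)>9:print(np.nanmedian(W,0), cv2.minAreaRect((W[:,:2]*1000).astype(np.float32)))
```

```text
[ 0.52629855 -0.26978355  0.04448038] [-8.89699627e-04  6.53334716e-01  7.57068614e-01 -2.67260133e-04] 0.05021765948936248
0.84 [274.4, 358.9, 61.5, 37.9]
0.61 [265.4, 206.1, 49.3, 146.4]
[ 0.52853609 -0.26382566  0.01986688] ((529.1016845703125, -268.77783203125), (30.896093368530273, 99.73613739013672), 8.486124992370605)
```

View pics/w2.png

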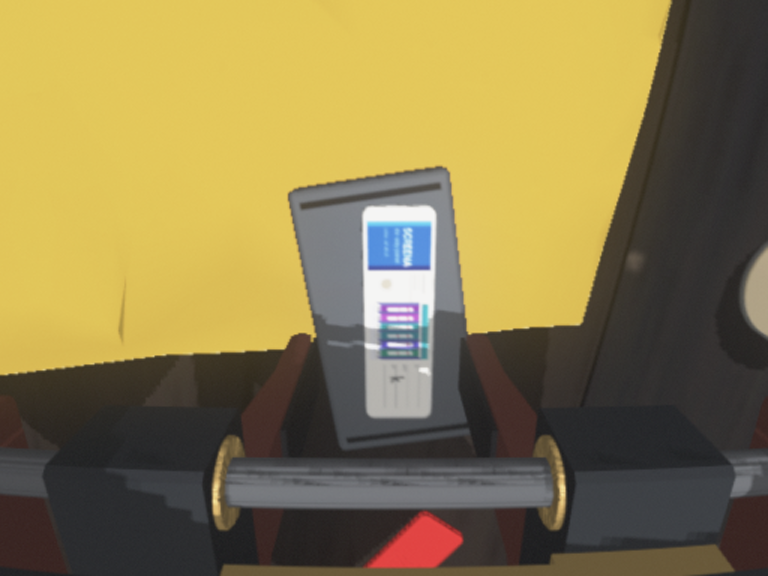

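The stick lies between the fingers, from px (243,138) to (288,278), and is well aligned with the jaws. Lowering and closing.

Request:
play_rows:
  steps:
    - [[0.001,0,-0.018],0,0.05]
    - [[0.001,0,-0.028],0,0.05]
    - [[0.001,0,-0.028],0,0.05]
    - [[0.001,0,-0.0285],0,0.05]
    - [[0.001,0,-0.0285],0,0.026]
    - [[0.001,0,-0.0285],0,0.026]
    - [[0.001,0,-0.0285],0,0.026]
    - [[0.001,0,-0.0285],0,0.026]

```text
t: 3.5
ee_pos: [0.5289, -0.2692, 0.0168]
tool_rot: [0.0, 0.653, 0.758, 0.0]
ft_force: [0.2, -0.4, 0.5]
opening: 0.0279
```

Run:
```python
from h import *
o=bot.observe();print(o['ee_pos'],o['tool_rot'],o['opening'],o['ft_force'])
```

```text
[ 0.52890541 -0.26917087  0.01679867] [4.28072245e-04 6.52542827e-01 7.57751724e-01 1.47920431e-05] 0.027921527033104687 [ 0.1688295  -0.36410526  0.47858677]
```

Run:
```python
from h import *
p=bot.camera('wrist'); save('w3',p['color'][130:300,160:360],4); o=bot.observe();print(o['opening'])
```

```text
0.026315612435939283
```

View pics/w3.png

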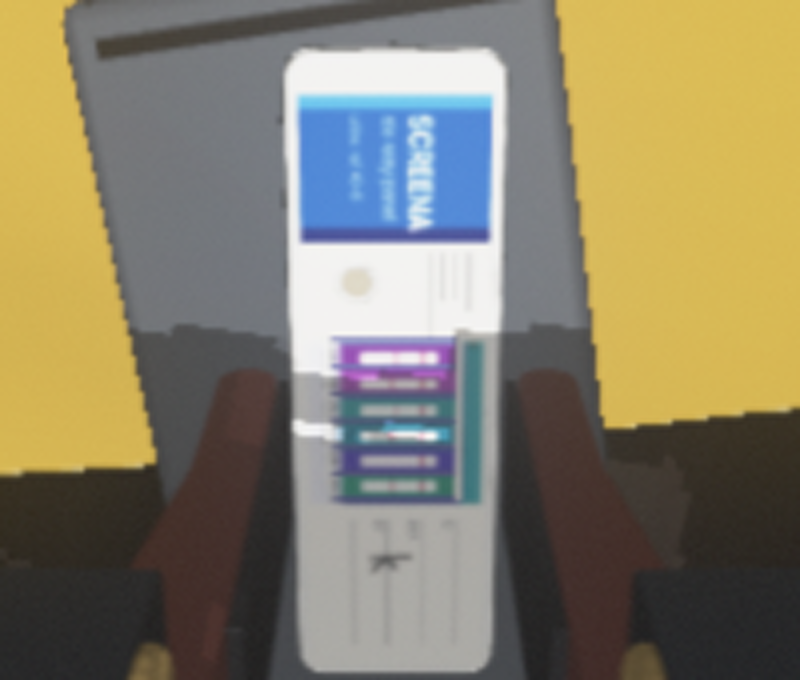

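Request:
play_rows:
  steps:
    - [[0,0,0],0,0.018]
    - [[0,0,0],0,0.018]
    - [[0,0,0],0,0.018]

```text
t: 3.8
ee_pos: [0.5285, -0.269, 0.0162]
tool_rot: [-0.0, 0.653, 0.758, -0.0]
ft_force: [0.3, -0.1, 0.0]
opening: 0.0185
```

Run:
```python
from h import *
p=bot.camera('wrist'); save('w4',p['color'][130:300,160:360],4); o=bot.observe();print(o['opening'],o['ft_force'],o['ee_pos'])
```

```text
0.01794865340350782 [-0.33982032 -0.1892713   0.32344918] [ 0.52851383 -0.26896803  0.01619683]
```

View pics/w4.png

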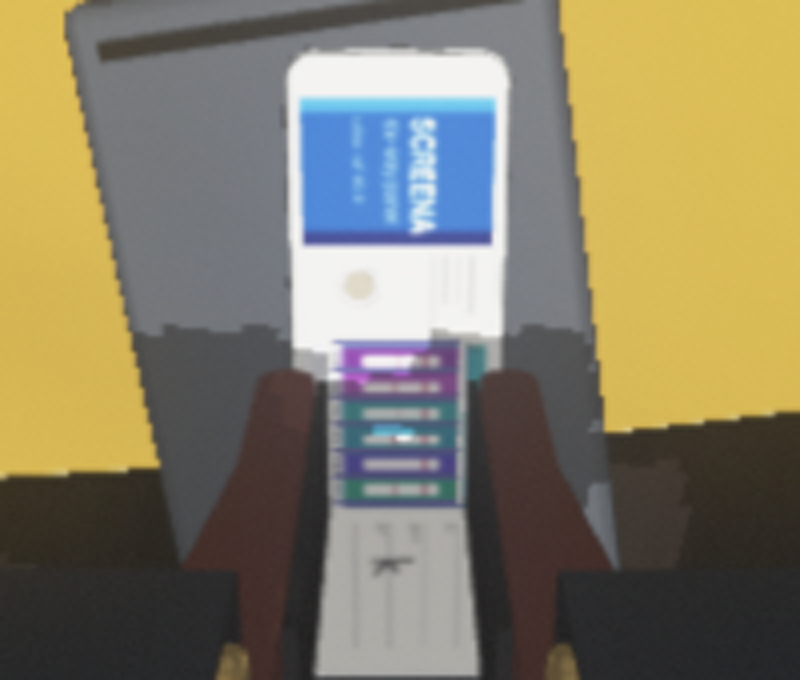

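Run:
```python
from h import *
import pickle
p=bot.camera('wrist');pickle.dump(p,open('w5.pkl','wb'))
W=cloud(p)
for v in range(218,250,3):
    print(v,[tuple((W[v,u]*1000).round(0).astype(int)) if np.isfinite(W[v,u,0]) else None for u in (226,230,234,238,280,285,290)])
q=pickle.load(open('w2.pkl','rb'));W=cloud(q)
print('open 50: tcp z .0445')
for v in range(218,250,3):
    print(v,[tuple((W[v,u]*1000).round(0).astype(int)) if np.isfinite(W[v,u,0]) else None for u in (190,195,200,204,314,318,322,326)])
```

```text
218 [(np.int64(509), np.int64(-268), np.int64(15)), (np.int64(512), np.int64(-268), np.int64(14)), (np.int64(514), np.int64(-265), np.int64(21)), (np.int64(516), np.int64(-265), np.int64(19)), (np.int64(541), np.int64(-261), np.int64(20)), (np.int64(544), np.int64(-263), np.int64(15)), (np.int64(547), np.int64(-262), np.int64(14))]
221 [(np.int64(510), np.int64(-270), np.int64(15)), (np.int64(512), np.int64(-269), np.int64(15)), (np.int64(514), np.int64(-267), np.int64(19)), (np.int64(517), np.int64(-267), np.int64(20)), (np.int64(541), np.int64(-263), np.int64(20)), (np.int64(544), np.int64(-264), np.int64(16)), (np.int64(547), np.int64(-264), np.int64(15))]
224 [(np.int64(511), np.int64(-260), np.int64(42)), (np.int64(513), np.int64(-260), np.int64(41)), (np.int64(515), np.int64(-259), np.int64(42)), (np.int64(517), np.int64(-269), np.int64(20)), (np.int64(539), np.int64(-256), np.int64(41)), (np.int64(541), np.int64(-256), np.int64(41)), (np.int64(544), np.int64(-255), np.int64(41))]
227 [(np.int64(511), np.int64(-260), np.int64(45)), (np.int64(513), np.int64(-260), np.int64(45)),
[... 5985 characters left out ...]
(496), np.int64(-262), np.int64(93)), (np.int64(497), np.int64(-263), np.int64(89)), (np.int64(499), np.int64(-263), np.int64(88)), (np.int64(549), np.int64(-256), np.int64(88)), (np.int64(551), np.int64(-255), np.int64(88)), (np.int64(552), np.int64(-254), np.int64(91)), (np.int64(554), np.int64(-253), np.int64(91))]
248 [(np.int64(494), np.int64(-262), np.int64(95)), (np.int64(496), np.int64(-262), np.int64(95)), (np.int64(498), np.int64(-265), np.int64(88)), (np.int64(500), np.int64(-263), np.int64(92)), (np.int64(549), np.int64(-256), np.int64(90)), (np.int64(551), np.int64(-256), np.int64(89)), (np.int64(552), np.int64(-254), np.int64(94)), (np.int64(553), np.int64(-254), np.int64(94))]
```

The fingers slid in over the cassette: the dark pads cover its edges at px (231,224) and (283,224). The tips therefore sit higher than assumed at this opening. I'll reopen and feel for the stand in small steps.

Request:
play_rows:
  steps:
    - [[0,0,0],0,0.038]
    - [[0,0,0],0,0.038]
    - [[0,0,0],0,0.038]
    - [[0,0,-0.001],0,0.038]
    - [[0,0,-0.002],0,0.038]
    - [[0,0,-0.002],0,0.038]

```text
t: 4.4
ee_pos: [0.5284, -0.2689, 0.014]
tool_rot: [-0.0, 0.653, 0.758, -0.0]
ft_force: [0.2, -0.5, -0.1]
opening: 0.0378
```

Run:
```python
from h import *
p=bot.camera('wrist'); save('w6',p['color'][130:300,160:360],4); o=bot.observe();print(o['opening'],o['ft_force'],o['ee_pos'])
```

```text
0.03806638335332884 [-0.84488112 -0.01824447  0.37574761] [ 0.52838941 -0.26890622  0.01404741]
```

View pics/w6.png

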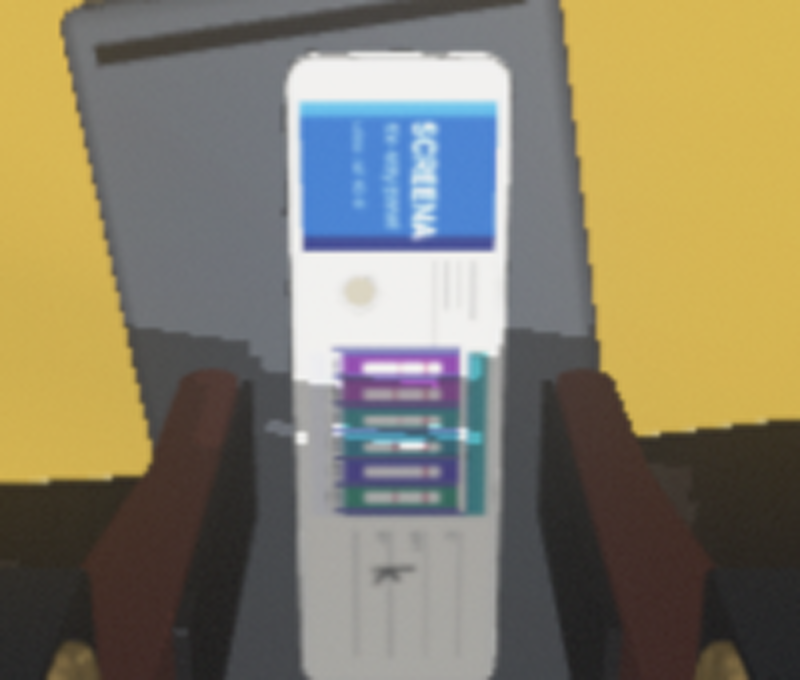

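Request:
play_rows:
  steps:
    - [[0,0,-0.001],0,0.038]
    - [[0,0,-0.002],0,0.038]
    - [[0,0,-0.003],0,0.038]
    - [[0,0,-0.003],0,0.038]

```text
t: 4.78
ee_pos: [0.5284, -0.2689, 0.011]
tool_rot: [-0.0, 0.653, 0.758, -0.0]
ft_force: [0.6, 0.5, 1.0]
opening: 0.0381
```

Request:
play_rows:
  steps:
    - [[0,0,-0.001],0,0.038]
    - [[0,0,-0.002],0,0.038]
    - [[0,0,-0.002],0,0.038]

```text
t: 5.03
ee_pos: [0.5284, -0.2689, 0.009]
tool_rot: [-0.0, 0.653, 0.758, -0.0]
ft_force: [0.5, 0.1, -0.5]
opening: 0.0379
```

Request:
play_rows:
  steps:
    - [[0,0,-0.001],0,0.038]
    - [[0,0,-0.002],0,0.038]
    - [[0,0,-0.002],0,0.038]

```text
t: 5.28
ee_pos: [0.5284, -0.2689, 0.007]
tool_rot: [-0.0, 0.653, 0.758, -0.0]
ft_force: [-0.7, -1.3, 0.1]
opening: 0.0384
```

Run:
```python
from h import *
p=bot.camera('wrist'); save('w7',p['color'][130:300,160:360],4); o=bot.observe();print(o['opening'],o['ft_force'],o['ee_pos'])
W=cloud(p)
for v in range(215,260,3):
    print(v,[(W[v,u]*1000).round(0).tolist() for u in (209,213,217,221,305,310)])
```

```text
0.03813616420739249 [ 0.62322278 -0.19469007 -0.9817988 ] [ 0.52844075 -0.26892994  0.00708764]
215 [[500.0, -264.0, 15.0], [502.0, -263.0, 15.0], [504.0, -263.0, 15.0], [507.0, -263.0, 13.0], [554.0, -255.0, 15.0], [557.0, -256.0, 12.0]]
218 [[500.0, -266.0, 15.0], [502.0, -265.0, 15.0], [505.0, -265.0, 15.0], [507.0, -265.0, 15.0], [554.0, -257.0, 15.0], [558.0, -258.0, 12.0]]
221 [[500.0, -267.0, 15.0], [503.0, -267.0, 15.0], [505.0, -266.0, 16.0], [507.0, -266.0, 15.0], [554.0, -259.0, 16.0], [558.0, -259.0, 14.0]]
224 [[502.0, -261.0, 32.0], [504.0, -261.0, 32.0], [506.0, -260.0, 33.0], [507.0, -268.0, 14.0], [551.0, -254.0, 32.0], [554.0, -254.0, 32.0]]
227 [[503.0, -262.0, 36.0], [505.0, -261.0, 37.0], [507.0, -260.0, 36.0], [508.0, -263.0, 31.0], [550.0, -254.0, 37.0], [553.0, -254.0, 36.0]]
230 [[503.0, -261.0, 41.0], [505.0, -261.0, 39.0], [507.0, -261.0, 40.0], [509.0, -262.0, 35.0], [550.0, -254.0, 39.0], [553.0, -254.0, 39.0]]
233 [[504.0, -261.0, 44.0], [506.0, -261.0, 43.0], [507.0, -261.0, 43.0], [509.0, -264.0, 35.0], [550.0, -254.0, 43.0], [552.0, -254.0, 43.0]]
236
[... 434 characters left out ...]
260.0, 57.0], [507.0, -262.0, 53.0], [509.0, -262.0, 52.0], [510.0, -268.0, 42.0], [549.0, -256.0, 53.0], [550.0, -254.0, 56.0]]
248 [[506.0, -261.0, 59.0], [508.0, -261.0, 58.0], [509.0, -262.0, 56.0], [510.0, -269.0, 43.0], [548.0, -255.0, 58.0], [550.0, -254.0, 59.0]]
251 [[506.0, -261.0, 62.0], [508.0, -262.0, 58.0], [509.0, -263.0, 56.0], [510.0, -271.0, 42.0], [548.0, -257.0, 58.0], [550.0, -255.0, 61.0]]
254 [[507.0, -261.0, 63.0], [508.0, -263.0, 61.0], [510.0, -265.0, 56.0], [511.0, -272.0, 43.0], [548.0, -256.0, 62.0], [549.0, -254.0, 64.0]]
257 [[507.0, -261.0, 67.0], [508.0, -262.0, 64.0], [510.0, -265.0, 58.0], [511.0, -273.0, 44.0], [548.0, -257.0, 63.0], [549.0, -254.0, 68.0]]
```

View pics/w7.png

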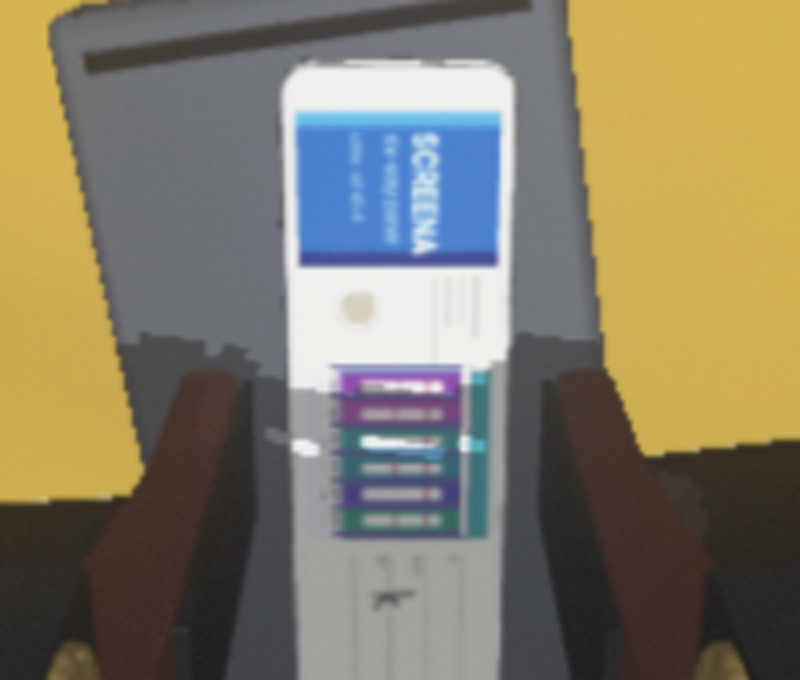

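By the depth map the finger ends are about 24 mm behind the reported TCP, still some 15 mm above the stand. I'll keep feeling downward.

Request:
play_rows:
  steps:
    - [[0,0,-0.002],0,0.038]
    - [[0,0,-0.004],0,0.038]
    - [[0,0,-0.006],0,0.038]
    - [[0,0,-0.006],0,0.038]

```text
t: 5.67
ee_pos: [0.5282, -0.2688, 0.0007]
tool_rot: [-0.0, 0.653, 0.758, -0.0]
ft_force: [0.2, -0.1, -0.2]
opening: 0.0378
```

Request:
play_rows:
  steps:
    - [[0,0,-0.001],0,0.038]
    - [[0,0,-0.002],0,0.038]
    - [[0,0,-0.003],0,0.038]
    - [[0,0,-0.003],0,0.038]

```text
t: 6.0
ee_pos: [0.5284, -0.2689, -0.002]
tool_rot: [-0.0, 0.653, 0.758, -0.0]
ft_force: [0.2, -0.2, -0.4]
opening: 0.038
```

Run:
```python
from h import *
p=bot.camera('wrist'); save('w8',p['color'][130:300,160:360],4); o=bot.observe();print(o['opening'],o['ft_force'],o['ee_pos'])
W=cloud(p)
for v in range(218,233,1):
    print(v,[(W[v,u]*1000).round(0).tolist() for u in (213,217,305,310)])
```

```text
0.03817550716036783 [0.4385237  0.29709207 0.88970079] [ 0.52848424 -0.26895289 -0.00187589]
218 [[503.0, -261.0, 15.0], [505.0, -261.0, 15.0], [552.0, -254.0, 14.0], [nan, nan, nan]]
219 [[503.0, -262.0, 14.0], [505.0, -261.0, 16.0], [552.0, -255.0, 15.0], [555.0, -254.0, 14.0]]
220 [[503.0, -262.0, 15.0], [505.0, -262.0, 15.0], [553.0, -255.0, 14.0], [555.0, -255.0, 15.0]]
221 [[503.0, -263.0, 15.0], [505.0, -263.0, 15.0], [552.0, -255.0, 15.0], [555.0, -255.0, 15.0]]
222 [[504.0, -261.0, 21.0], [505.0, -263.0, 15.0], [551.0, -254.0, 21.0], [555.0, -256.0, 15.0]]
223 [[504.0, -261.0, 22.0], [506.0, -260.0, 23.0], [551.0, -254.0, 23.0], [554.0, -254.0, 21.0]]
224 [[504.0, -260.0, 25.0], [506.0, -261.0, 24.0], [551.0, -254.0, 23.0], [554.0, -254.0, 23.0]]
225 [[504.0, -261.0, 24.0], [506.0, -261.0, 25.0], [551.0, -254.0, 25.0], [553.0, -253.0, 25.0]]
226 [[505.0, -261.0, 26.0], [507.0, -261.0, 26.0], [551.0, -254.0, 26.0], [553.0, -253.0, 27.0]]
227 [[505.0, -261.0, 28.0], [507.0, -261.0, 27.0], [550.0, -254.0, 28.0], [553.0, -253.0, 28.0]]
228 [[505.0, -261.0, 28.0], [507.0, -261.0, 28.0], [551.0, -254.0, 28.0], [553.0, -253.0, 29.0]]
229 [[505.0, -261.0, 30.0], [507.0, -260.0, 30.0], [550.0, -254.0, 29.0], [553.0, -254.0, 30.0]]
230 [[505.0, -261.0, 31.0], [507.0, -261.0, 31.0], [550.0, -254.0, 30.0], [552.0, -254.0, 31.0]]
231 [[505.0, -261.0, 32.0], [507.0, -260.0, 32.0], [550.0, -254.0, 32.0], [552.0, -254.0, 32.0]]
232 [[505.0, -261.0, 32.0], [nan, nan, nan], [550.0, -254.0, 33.0], [552.0, -254.0, 34.0]]
```

View pics/w8.png

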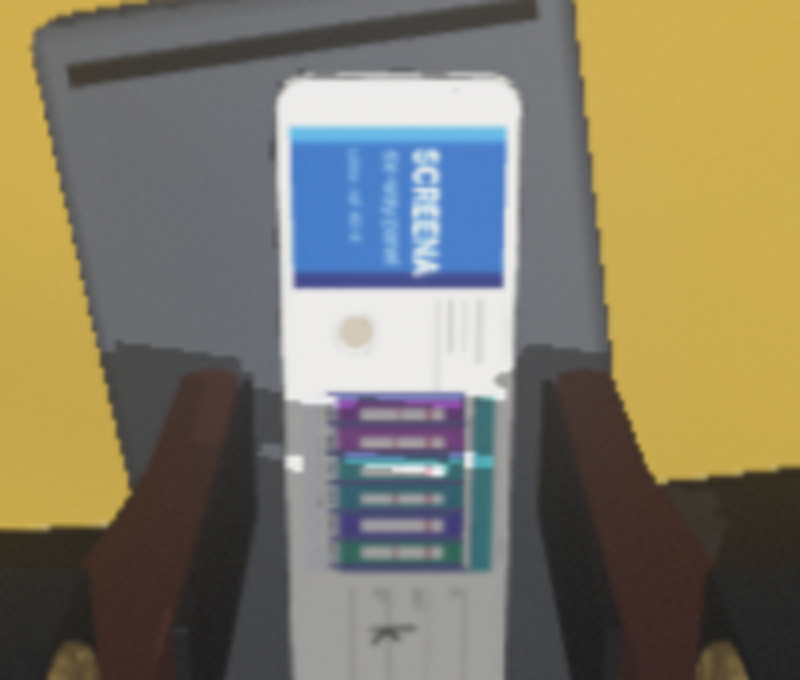

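Request:
play_rows:
  steps:
    - [[0,0,-0.001],0,0.038]
    - [[0,0,-0.002],0,0.038]
    - [[0,0,-0.003],0,0.038]
    - [[0,0,-0.004],0,0.038]
    - [[0,0,-0.004],0,0.038]

```text
t: 6.47
ee_pos: [0.5284, -0.2689, -0.006]
tool_rot: [-0.0, 0.653, 0.758, -0.0]
ft_force: [0.1, -0.1, 0.3]
opening: 0.038
```

Run:
```python
from h import *
p=bot.camera('wrist');  o=bot.observe();print(o['opening'],o['ft_force'],o['ee_pos'])
W=cloud(p)
for v in range(218,227,1):
    print(v,[(W[v,u]*1000).round(0).tolist() for u in (213,217,305,310)])
```

```text
0.03801761232746296 [-0.40104811 -0.39207896 -0.16927051] [ 0.52844381 -0.26895319 -0.005914  ]
218 [[503.0, -259.0, 16.0], [505.0, -259.0, 15.0], [551.0, -252.0, 16.0], [554.0, -252.0, 14.0]]
219 [[503.0, -260.0, 15.0], [506.0, -260.0, 14.0], [551.0, -253.0, 15.0], [554.0, -253.0, 15.0]]
220 [[504.0, -261.0, 15.0], [506.0, -260.0, 16.0], [nan, nan, nan], [554.0, -253.0, 15.0]]
221 [[504.0, -262.0, 14.0], [506.0, -261.0, 15.0], [552.0, -254.0, 15.0], [554.0, -254.0, 14.0]]
222 [[504.0, -261.0, 16.0], [506.0, -262.0, 14.0], [551.0, -254.0, 17.0], [554.0, -254.0, 16.0]]
223 [[504.0, -261.0, 17.0], [506.0, -261.0, 18.0], [551.0, -254.0, 18.0], [554.0, -254.0, 18.0]]
224 [[504.0, -261.0, 20.0], [506.0, -260.0, 20.0], [551.0, -254.0, 20.0], [554.0, -254.0, 19.0]]
225 [[504.0, -261.0, 21.0], [506.0, -261.0, 20.0], [551.0, -254.0, 21.0], [553.0, -253.0, 21.0]]
226 [[504.0, -261.0, 22.0], [506.0, -261.0, 22.0], [551.0, -254.0, 22.0], [553.0, -253.0, 23.0]]
```

Request:
play_rows:
  steps:
    - [[0,0,0],0,0.028]
    - [[0,0,0],0,0.028]
    - [[0,0,0],0,0.028]
    - [[0,0,0],0,0.028]
    - [[0,0,0],0,0.028]

```text
t: 6.93
ee_pos: [0.5285, -0.269, -0.0058]
tool_rot: [-0.0, 0.653, 0.758, -0.0]
ft_force: [0.3, -0.1, -0.1]
opening: 0.0305
```

It stops at 30.5 mm, which is the cassette's width. Lifting.

Request:
play_rows:
  steps:
    - [[0,0,0],0,0.024]
    - [[0,0,0.01],0,0.024]
    - [[0,0,0.03],0,0.024]
    - [[0,0,0.06],0,0.024]
    - [[0,0,0.1],0,0.024]
    - [[0,0,0.1],0,0.024]
    - [[0,0,0.1],0,0.024]

```text
t: 7.52
ee_pos: [0.5306, -0.2703, 0.0975]
tool_rot: [0.003, 0.653, 0.758, 0.0]
ft_force: [-0.2, -0.1, -0.7]
opening: 0.0301
```

Run:
```python
from h import *
import pickle
p=bot.camera('wrist'); save('w9',p['color']); o=bot.observe();print(o['opening'],o['ft_force'],o['ee_pos'],o['tool_rot']); pickle.dump(p,open('w9.pkl','wb'))
for d in bot.trace(p,'cassette_mid')[:2]:
    r=d['region'];print(d['confidence'],d['bbox'])
    W=cloud(p)[r]; W=W[np.isfinite(W[:,0])]
    print(np.median(W,0), np.percentile(W[:,2],[10,90]))
    A=np.c_[W[:,:2]-np.median(W,0)[:2],np.ones(len(W))]
    for _ in range(5):
        c=np.linalg.lstsq(A,W[:,2],rcond=None)[0]; e=abs(A@c-W[:,2]); A,W=A[e<.004],W[e<.004]
    print('plane',c,cv2.minAreaRect((W[:,:2]*1000).astype(np.float32)))
```

```text
0.030526832041531612 [-0.88927117 -0.79327986 -0.18192542] [ 0.52912449 -0.26935291  0.09555717] [1.20027712e-03 6.52559785e-01 7.57736282e-01 1.16971444e-04]
0.89 [261.2, 229.4, 62.2, 161.8]
[ 0.52974777 -0.25860569  0.12305282] [0.12221001 0.12382809]
plane [ 0.00185455 -0.003851    0.12303059] ((530.454833984375, -264.8526306152344), (30.826135635375977, 88.969970703125), 8.61970043182373)
0.56 [241.0, 355.8, 58.0, 35.7]
[ 0.53744197 -0.45779677  0.00506694] [0.00408779 0.00586043]
plane [ 0.0134542  -0.0027423   0.00502178] ((538.1993408203125, -455.88623046875), (60.804744720458984, 31.63710594177246), 60.4064826965332)
```

View pics/w9.png

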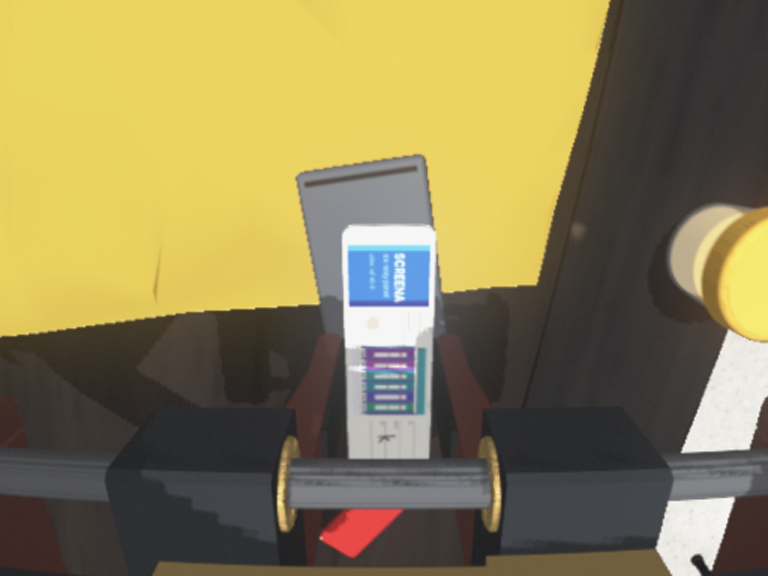

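Request:
play_rows:
  steps:
    - [[0,0.02,0.025],-2,0.024]
    - [[0,0.05,0.05],-4,0.024]
    - [[-0.002,0.08,0.075],-6,0.024]
    - [[-0.004,0.115,0.1],-8,0.024]
    - [[-0.006,0.15,0.12],-10,0.024]
    - [[-0.008,0.185,0.14],-12,0.024]
    - [[-0.01,0.222,0.15],-12.6,0.024]
    - [[-0.01,0.239,0.15],-12.6,0.024]

```text
t: 8.28
ee_pos: [0.5181, -0.0263, 0.2452]
tool_rot: [-0.0, 0.731, 0.682, 0.001]
ft_force: [-0.1, -0.5, -0.7]
opening: 0.0301
```

Request:
play_rows:
  steps:
    - [[0,0,0],0,0.024]
    - [[0,0,0],0,0.024]
    - [[0,0,0],0,0.024]

```text
t: 8.53
ee_pos: [0.5178, -0.0306, 0.2428]
tool_rot: [-0.001, 0.732, 0.682, -0.001]
ft_force: [-0.2, -0.1, 0.3]
opening: 0.0303
```

Run:
```python
from h import *
import pickle
p=bot.camera('wrist'); save('w10',p['color']); o=bot.observe();print(o['opening'],o['ft_force'],o['ee_pos'],o['tool_rot']); pickle.dump(p,open('w10.pkl','wb'))
W=cloud(p); np.save('W10.npy',W)
for d in bot.trace(p,'cassette_mid')[:2]+bot.trace(p,'reader')[:1]:
    r=d['region'];print(d['confidence'],d['bbox'])
    w=W[r]; w=w[np.isfinite(w[:,0])]
    print(np.median(w,0), np.percentile(w[:,2],[10,90]))
```

```text
0.03002336421178545 [ 0.3771937  -0.56242108 -0.96010093] [ 0.51793695 -0.03097839  0.24293547] [-0.00083227  0.73201114  0.68129144 -0.0009898 ]
0.75 [258.9, 227.7, 63.2, 162.7]
[ 0.51920412 -0.01922577  0.26847167] [0.26761787 0.26922776]
0.61 [302.3, 372.0, 17.0, 18.2]
[ 0.56244622 -0.40220704  0.00516549] [0.00373102 0.00626905]
0.55 [274.8, 95.6, 112.4, 167.8]
[0.54251349 0.05014069 0.02006788] [0.01880334 0.02472517]
```

View pics/w10.png

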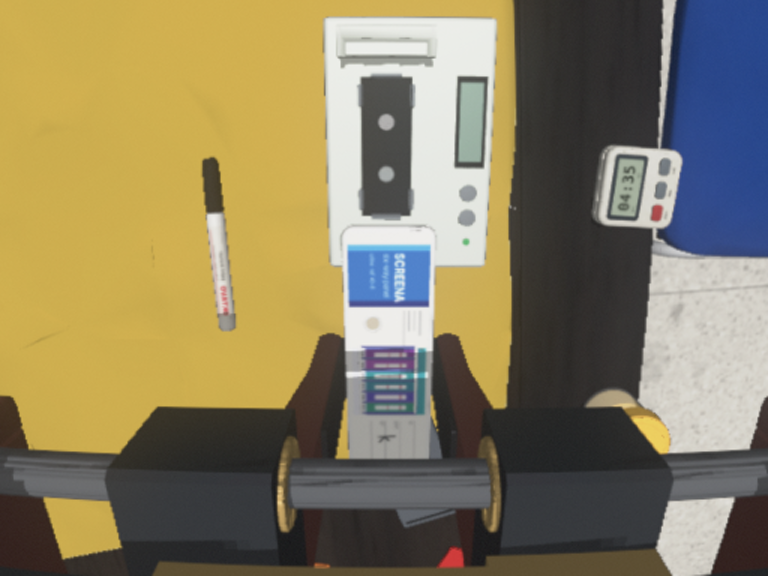

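```bash
cat > bay.py <<'E'
from h import *
def bay(p,box,z=.02,thr=75):
    u0,v0,u1,v1=box
    g=p['color'].max(2); m=np.zeros(g.shape,np.uint8); m[v0:v1,u0:u1]=(g[v0:v1,u0:u1]<thr)
    m=cv2.morphologyEx(m,cv2.MORPH_OPEN,np.ones((3,3)))
    n,l,s,c=cv2.connectedComponentsWithStats(m); i=1+np.argmax(s[1:,4]); print('comp',s[i])
    cs,_=cv2.findContours((l==i).astype(np.uint8),cv2.RETR_EXTERNAL,cv2.CHAIN_APPROX_NONE)
    X=world(p,cs[0][:,0].astype(float),z)[:,:2]*1000
    return cv2.minAreaRect(X.astype(np.float32)), X
E
python3 - <<'E'
from bay import *
import pickle
p=pickle.load(open('w10.pkl','rb'))
r,X=bay(p,(230,45,285,152)); print('bay',r)
save('w10c',p['color'][5:185,205:340],4)
# reader outline
g=p['color']; m=((g.min(2)>150)).astype(np.uint8); m[150:]=0
W=cloud(p)
def hand(p):
    d=[x for x in bot.trace(p,'cassette_mid')]; return d
# cassette edges: +y end
m=(abs(W[:,:,2]-.2685)<.004)
cs=W[m]; rr=cv2.minAreaRect((cs[:,:2]*1000).astype(np.float32)); print(rr, np.median(cs[:,2]))
t=np.deg2rad(-4); ex=np.array([np.cos(t),np.sin(t)]); ey=np.array([-np.sin(t),np.cos(t)])
for a,b in ((ex,'x'),(ey,'y')): s=cs[:,:2]@a; print(b,np.percentile(s,[.5,50,99.5]))
# end block +y top points
mm=(W[:,:,2]>.035)&(W[:,:,2]<.045); B=W[mm]; print('block',cv2.minAreaRect((B[:,:2]*1000).astype(np.float32)),len(B))
E
```

```text
comp [244 121  27  20 348]
bay ((517.435546875, -3.474776268005371), (23.00983428955078, 31.52971839904785), 85.95702362060547)
((519.34765625, -24.65100860595703), (89.03977966308594, 47.3939323425293), 87.82292175292969) 0.2684849334120285
x [0.50034487 0.51959121 0.53898797]
y [-0.03185449  0.01712415  0.055522  ]
block ((571.4210205078125, -61.8948974609375), (153.71737670898438, 402.36260986328125), 27.946727752685547) 1380
```

View pics/w10c.png

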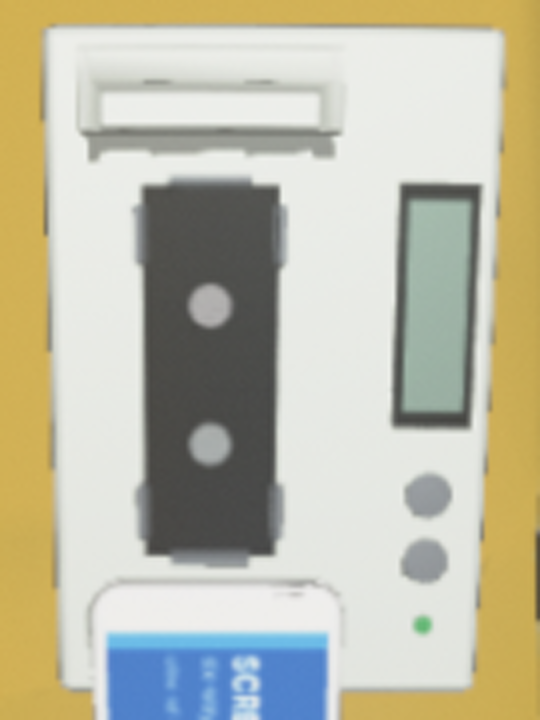

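Run:
```python
from bay import *
import pickle
p=pickle.load(open('w10.pkl','rb'))
for thr in (100,130):
    print('bay',bay(p,(230,45,285,152),thr=thr)[0])
c=np.array([[143,185],[279,185],[275,555],[148,555]])/4+[205,5]
X=world(p,c,.02);print(X.round(4),X.mean(0))
# reader corners
c=np.array([[45,28],[503,30],[472,688],[62,688]])/4+[205,5]
X=world(p,c,.02)[:,:2];print(X.round(4),X.mean(0), np.linalg.norm(X-np.roll(X,-1,0),axis=1))
# dots on bay floor
print(world(p,np.array([[210,306],[210,445]])/4+[205,5],.02))
# cassette in hand: tight mask
W=cloud(p); m=(abs(W[:,:,2]-.2685)<.003); m[:, :220]=0; m[:,300:]=0
m=cv2.morphologyEx(m.astype(np.uint8),cv2.MORPH_OPEN,np.ones((5,5)))
n,l,s,_=cv2.connectedComponentsWithStats(m); i=1+np.argmax(s[1:,4]); cs=W[l==i]; print(s[i])
print(cv2.minAreaRect((cs[:,:2]*1000).astype(np.float32)))
cc=cs[cs[:,1]>.0]
print(cv2.minAreaRect((cc[:,:2]*1000).astype(np.float32)))
```

```text
comp [ 241   52   33   91 2656]
bay ((520.4295654296875, 34.66302490234375), (104.46366119384766, 37.504554748535156), 86.0672836303711)
comp [ 240   51   35   93 2913]
bay ((520.2355346679688, 34.59199523925781), (106.73181915283203, 39.466148376464844), 85.9693374633789)
[[ 0.5054  0.0889  0.02  ]
 [ 0.5443  0.0861  0.02  ]
 [ 0.5367 -0.021   0.02  ]
 [ 0.498  -0.0183  0.02  ]] [0.52109514 0.03394231 0.02      ]
[[ 0.4814  0.1334]
 [ 0.6098  0.1242]
 [ 0.5963 -0.0674]
 [ 0.4673 -0.0584]] [0.53871653 0.03295418] [0.12872528 0.1921018  0.12931791 0.19232084]
[[0.52214978 0.05379898 0.02      ]
 [0.51927136 0.01359643 0.02      ]]
[ 228  150   62  156 9025]
((518.8621215820312, -25.081157684326172), (88.80814361572266, 31.801677703857422), 85.81471252441406)
((521.1502075195312, 9.155720710754395), (20.183012008666992, 30.45267105102539), 85.81471252441406)
```

Request:
play_rows:
  steps:
    - [[0.001,0.03,-0.02],0,0.024]
    - [[0.002,0.06,-0.045],0,0.024]
    - [[0.002,0.065,-0.085],0,0.024]
    - [[0.002,0.065,-0.125],0,0.024]
    - [[0.002,0.065,-0.16],0,0.024]
    - [[0.002,0.065,-0.19],0,0.024]
    - [[0.002,0.065,-0.205],0,0.024]
    - [[0.002,0.065,-0.205],0,0.024]

```text
t: 9.35
ee_pos: [0.5174, 0.0342, 0.0354]
tool_rot: [-0.003, 0.732, 0.681, -0.003]
ft_force: [-0.2, -0.1, 0.0]
opening: 0.0302
```

Run:
```python
from h import *
import pickle
p=bot.camera('wrist'); save('w11',p['color'][20:300,140:380],2.1); o=bot.observe();print(o['opening'],o['ft_force'],o['ee_pos'],o['tool_rot']); pickle.dump(p,open('w11.pkl','wb'))
```

```text
0.0303893177229897 [-0.46703864 -0.01812675 -1.2142502 ] [0.51888893 0.03420328 0.03736872] [-0.00170251  0.73223737  0.68104533 -0.00167341]
```

View pics/w11.png

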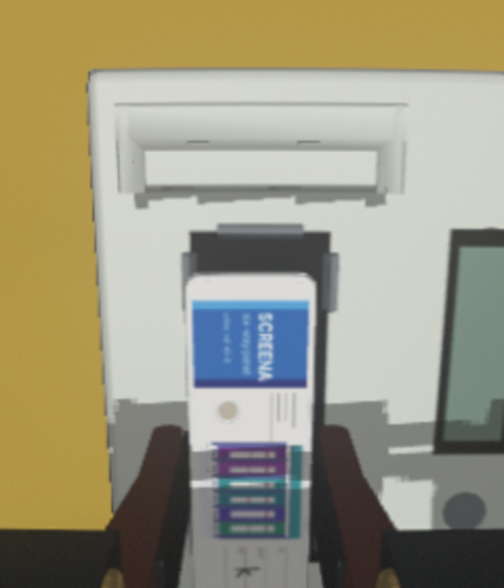

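Request:
play_rows:
  steps:
    - [[0,0,0],0,0.024]
    - [[0,0,0],0,0.024]

```text
t: 9.57
ee_pos: [0.522, 0.0345, 0.0405]
tool_rot: [0.001, 0.732, 0.681, 0.001]
ft_force: [0.5, -0.1, 0.1]
opening: 0.0305
```

Run:
```python
from h import *
import pickle
p=bot.camera('wrist'); save('w12',p['color'][110:210,200:330],6); o=bot.observe();print(o['opening'],o['ft_force'],o['ee_pos'],o['tool_rot']); pickle.dump(p,open('w12.pkl','wb'))
W=cloud(p); m=(W[:,:,2]>.055)&(W[:,:,2]<.075); m[:, :215]=0; m[:,310:]=0
m=cv2.morphologyEx(m.astype(np.uint8),cv2.MORPH_OPEN,np.ones((5,5)))
n,l,s,_=cv2.connectedComponentsWithStats(m); i=1+np.argmax(s[1:,4]); cs=W[l==i]; print(s[i],np.median(cs[:,2]))
print(cv2.minAreaRect((cs[:,:2]*1000).astype(np.float32)))
```

```text
0.030309132162466532 [ 0.17720127  0.1212698  -0.10136888] [0.52208434 0.03460022 0.04069361] [0.00104689 0.73195674 0.68134958 0.0009881 ]
[ 215  149   91  157 9488] 0.06617331912441045
((523.6909790039062, 40.283103942871094), (88.83760833740234, 46.64964294433594), 86.02459716796875)
```

View pics/w12.png

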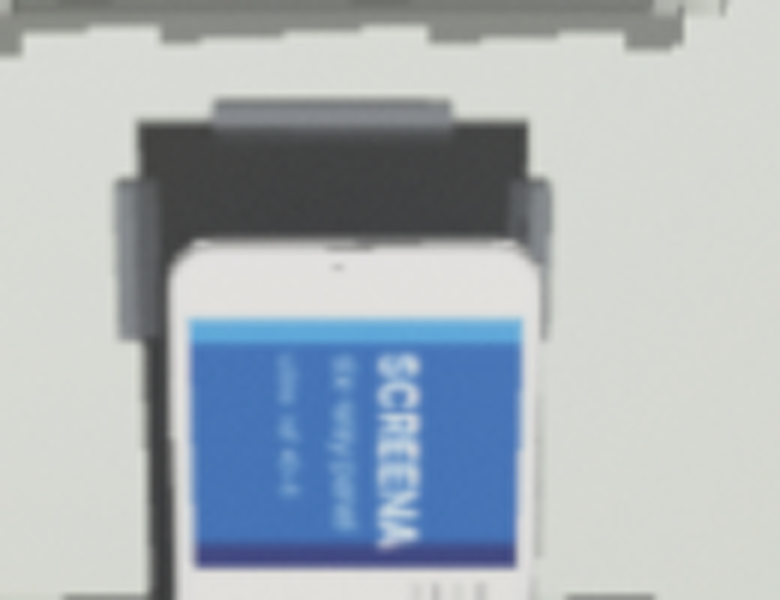

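Run:
```python
from h import *
import pickle
p=pickle.load(open('w12.pkl','rb'))
f=lambda c:np.array(c)/6+[200,110]
print('bay +y corners',world(p,f([[138,122],[528,122]]),.02).round(4))
print('guides tops outer/inner',world(p,f([[116,260],[152,260],[520,230],[550,230]]),.025).round(4))
print('cass',world(p,f([[170,300],[540,300],[355,242]]),.066).round(4))
o=bot.observe();print(o['ee_pos'],o['t'])
```

```text
bay +y corners [[0.5048 0.0896 0.02  ]
 [0.5444 0.0867 0.02  ]]
guides tops outer/inner [[0.5018 0.0765 0.025 ]
 [0.5054 0.0762 0.025 ]
 [0.5427 0.0766 0.025 ]
 [0.5457 0.0764 0.025 ]]
cass [[0.5112 0.0807 0.066 ]
 [0.541  0.0785 0.066 ]
 [0.5264 0.0843 0.066 ]]
[0.52208434 0.03460022 0.04069361] 9.6167
```

Request:
play_rows:
  steps:
    - [[0,0,0],0,0.024]
    - [[0,0,0],0,0.024]
    - [[0,0,0],0,0.024]
    - [[0,0,0],0,0.024]

```text
t: 9.95
ee_pos: [0.5208, 0.035, 0.0397]
tool_rot: [0.0, 0.732, 0.682, 0.0]
ft_force: [-0.4, 0.2, -0.4]
opening: 0.0303
```

Run:
```python
from h import *
import pickle
p=bot.camera('wrist'); save('w13',p['color'][110:210,200:330],6); o=bot.observe();print(o['opening'],o['ft_force'],o['ee_pos'],o['tool_rot']); pickle.dump(p,open('w13.pkl','wb'))
W=cloud(p); print(W[165,260])
```

```text
0.03032601035085447 [-0.67437033  0.61046973  0.40205637] [0.52070145 0.03504004 0.03957655] [1.81204978e-04 7.31740918e-01 6.81582840e-01 1.68673965e-04]
[0.52517091 0.07780628 0.06591846]
```

View pics/w13.png

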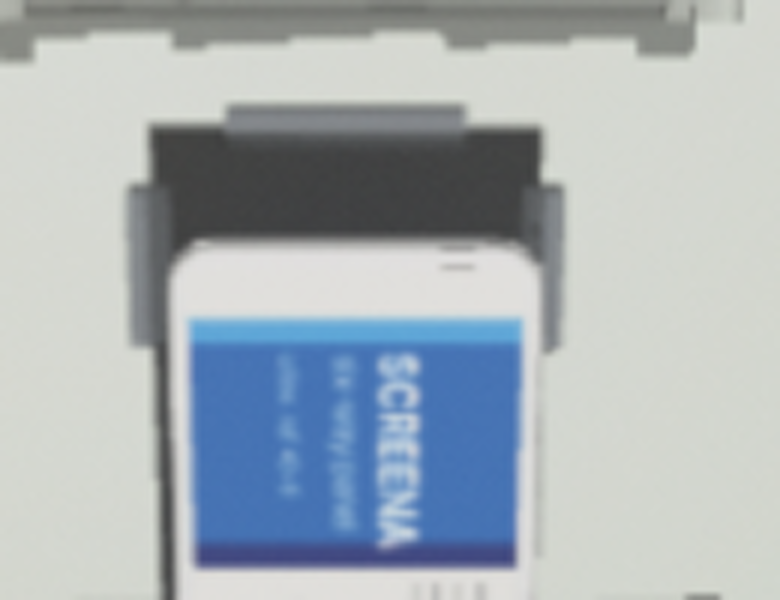

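Run:
```python
from h import *
import pickle
p=pickle.load(open('w13.pkl','rb'))
f=lambda c:np.array(c)/6+[200,110]
t=np.deg2rad(-4); R=np.array([[np.cos(t),-np.sin(t)],[np.sin(t),np.cos(t)]])
def loc(X): return ((X[:,:2]-[.5205,.0346])@R*1000).round(1)
print('bay +y corners',loc(world(p,f([[150,127],[542,127]]),.02)))
print('end guide',loc(world(p,f([[226,106],[465,106]]),.025)))
print('guides',loc(world(p,f([[128,186],[563,186],[133,346],[561,350]]),.025)))
print('cass',loc(world(p,f([[171,300],[541,300],[355,242]]),.066)))
```

```text
bay +y corners [[-19.5  53.8]
 [ 20.3  53.7]]
end guide [[-11.4  56.5]
 [ 12.1  56.5]]
guides [[-21.4  48.6]
 [ 22.   48.5]
 [-21.4  32.2]
 [ 22.3  31.7]]
cass [[-13.6  45.9]
 [ 16.2  45.9]
 [  1.2  50.6]]
```

Request:
play_rows:
  steps:
    - [[-0.001,0,-0.008],0,0.024]
    - [[-0.001,0,-0.016],0,0.024]
    - [[-0.001,0,-0.024],0,0.024]
    - [[-0.001,0,-0.031],0,0.024]
    - [[-0.001,0,-0.036],0,0.024]
    - [[-0.001,0,-0.04],0,0.024]
    - [[-0.001,0,-0.0405],0,0.024]
    - [[-0.001,0,-0.0405],0,0.024]

```text
t: 10.67
ee_pos: [0.5192, 0.035, -0.0017]
tool_rot: [-0.0, 0.732, 0.682, -0.0]
ft_force: [0.4, -0.6, -0.3]
opening: 0.0304
```

Run:
```python
from h import *
import pickle
p=bot.camera('wrist'); save('w14',p['color'][110:310,160:360],3); o=bot.observe();print(o['opening'],o['ft_force'],o['ee_pos'],o['tool_rot'])
W=cloud(p); print(W[180,255],W[200,255],W[220,255])
```

```text
0.030003458351506494 [ 0.22452455 -0.13724971  0.38661692] [ 0.51948368  0.0350349  -0.0015896 ] [-1.41367990e-04  7.31781725e-01  6.81539047e-01 -1.16950262e-04]
[0.52066581 0.07047394 0.02467389] [0.51990666 0.06019728 0.02490331] [0.51910236 0.04939344 0.02475545]
```

View pics/w14.png

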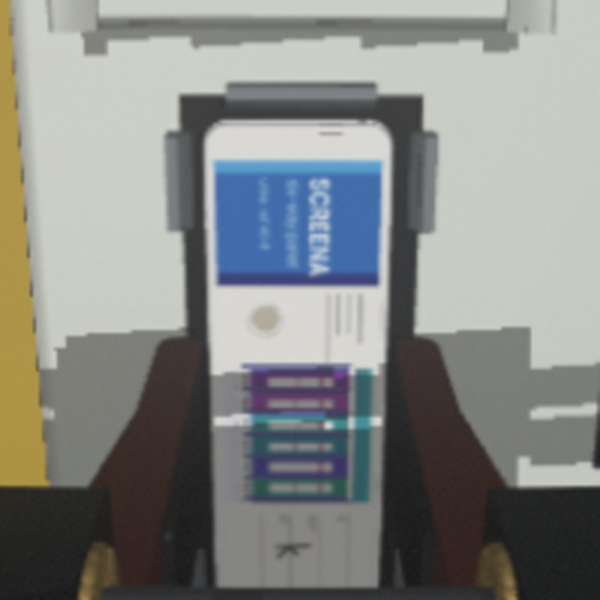

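The cassette lies between the grey guides, from px (228,150) to (290,300), with its top at z = 0.025. Releasing it and rising.

Request:
play_rows:
  steps:
    - [[0,0,0],0,0.05]
    - [[0,0,0],0,0.05]
    - [[0,0,0],0,0.05]
    - [[0,0,0.01],0,0.05]
    - [[0,0,0.04],0,0.05]
    - [[0,0,0.08],0,0.05]
    - [[0,0,0.12],0,0.05]
    - [[0,0,0.16],0,0.05]

```text
t: 11.38
ee_pos: [0.5188, 0.0351, 0.1611]
tool_rot: [-0.0, 0.732, 0.682, -0.0]
ft_force: [0.5, -0.6, -0.0]
opening: 0.0499
```

Request:
play_rows:
  steps:
    - [[0.004,0.03,0.025],3,0.05]
    - [[0.008,0.06,0.05],6,0.05]
    - [[0.012,0.09,0.06],9,0.05]
    - [[0.016,0.125,0.06],13,0.05]
    - [[0.022,0.16,0.06],17,0.05]
    - [[0.03,0.19,0.06],20,0.05]
    - [[0.035,0.21,0.06],22,0.05]
    - [[0.035,0.21,0.06],22,0.05]

```text
t: 12.05
ee_pos: [0.5552, 0.249, 0.2196]
tool_rot: [0.0, 0.586, 0.81, 0.001]
ft_force: [0.2, -0.1, -0.1]
opening: 0.0502
```

Run:
```python
from h import *
import pickle
p=bot.camera('wrist'); save('w15',p['color']); o=bot.observe();print(o['opening'],o['ft_force'],o['ee_pos'],o['tool_rot'],o['qpos']);pickle.dump(p,open('w15.pkl','wb'))
p=bot.camera('top'); save('t15',p['color'][160:240,100:260],5);pickle.dump(p,open('t15.pkl','wb'))
```

```text
0.05031194815633932 [ 0.323061   -0.7634128  -0.56794155] [0.55449116 0.24668376 0.21923682] [1.07087022e-04 5.87253223e-01 8.09403230e-01 2.26458026e-04] [ 3.04749675e-01  3.52105697e-01  1.47032521e+00  1.01094362e-04
  1.31867040e+00 -1.07496738e-02]
```

View pics/w15.png

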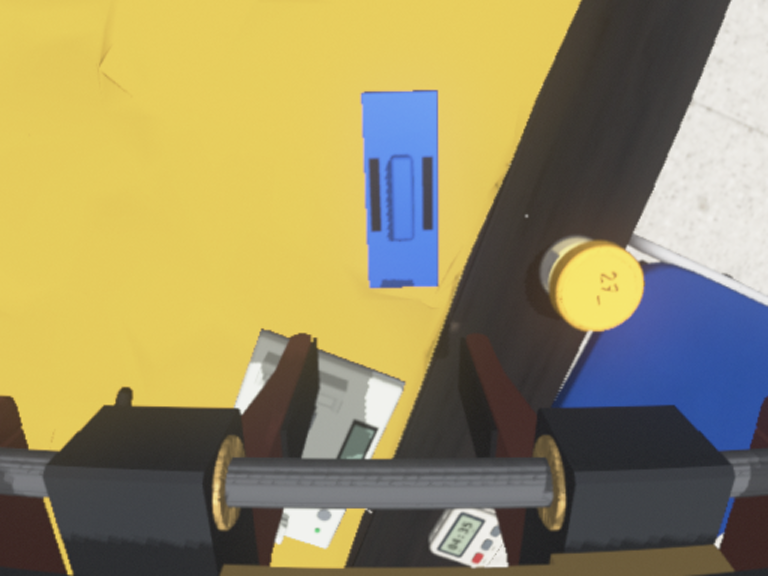

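View pics/t15.png

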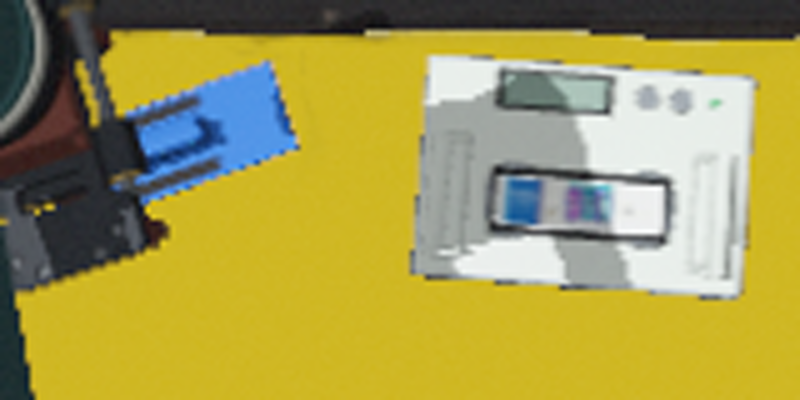

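The top view shows the cassette seated in the bay at px (216,201). In the wrist view the cover's plate spans px (241,61) to (292,191), with the grip bar at about (268,131).

Run:
```python
from h import *
import pickle
p=pickle.load(open('w15.pkl','rb'))
W=cloud(p); c=p['color'].astype(int)
blue=(c[:,:,2]>c[:,:,0]+50)&(c[:,:,2]>90); blue[:, :230]=0; blue[:,305:]=0; blue[200:]=0
b=blue&np.isfinite(W[:,:,0]); 
X=W[b]; pl=X[abs(X[:,2]-.0195)<.004]; bar=X[(X[:,2]>.043)&(X[:,2]<.055)]
print(len(pl),np.median(pl[:,2]),cv2.minAreaRect((pl[:,:2]*1000).astype(np.float32)))
print(len(bar),np.median(bar[:,2]),cv2.minAreaRect((bar[:,:2]*1000).astype(np.float32)),bar.mean(0))
save('w15c',p['color'][50:205,225:310],5)
```

```text
4784 0.01936736756768 ((555.247802734375, 282.8766784667969), (54.93168640136719, 148.79347229003906), 19.77446174621582)
853 0.04897739899584041 ((554.7987060546875, 282.5758361816406), (16.052764892578125, 58.884437561035156), 18.922245025634766) [0.55460824 0.28362444 0.04884095]
```

View pics/w15c.png

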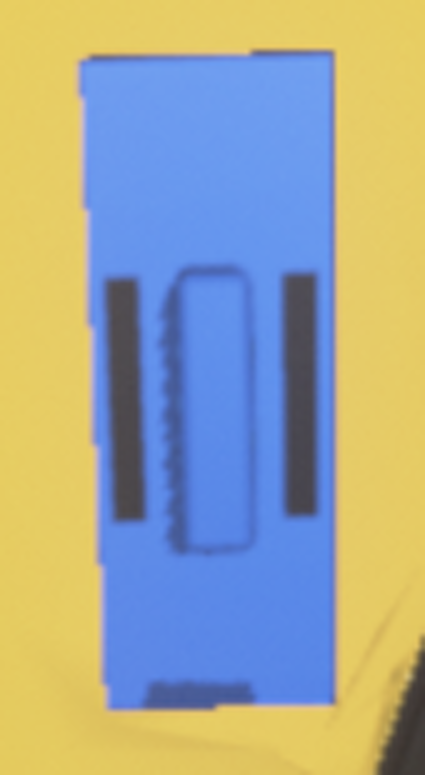

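Request:
play_rows:
  steps:
    - [[0,0.02,-0.02],1.3,0.05]
    - [[0.001,0.038,-0.05],1.3,0.05]
    - [[0.001,0.038,-0.09],1.3,0.05]
    - [[0.001,0.038,-0.125],1.3,0.05]
    - [[0.001,0.038,-0.155],1.3,0.05]
    - [[0.001,0.038,-0.17],1.3,0.05]
    - [[0.001,0.038,-0.17],1.3,0.05]
    - [[0.001,0.038,-0.17],1.3,0.05]

```text
t: 12.82
ee_pos: [0.5549, 0.2814, 0.0485]
tool_rot: [-0.001, 0.58, 0.815, -0.001]
ft_force: [0.3, -0.1, 0.3]
opening: 0.0495
```

Request:
play_rows:
  steps:
    - [[0,0,0],0,0.04]
    - [[0,0,0],0,0.04]
    - [[0,0,0],0,0.04]

```text
t: 13.07
ee_pos: [0.5569, 0.2832, 0.0506]
tool_rot: [0.001, 0.579, 0.815, 0.001]
ft_force: [0.5, 1.0, 0.8]
opening: 0.04
```

Run:
```python
from h import *
import pickle
p=bot.camera('wrist'); save('w16',p['color'][60:300,130:390],3); o=bot.observe();print(o['opening'],o['ft_force'],o['ee_pos'],o['tool_rot']);pickle.dump(p,open('w16.pkl','wb'))
W=cloud(p); c=p['color'].astype(int)
blue=(c[:,:,2]>c[:,:,0]+50)&(c[:,:,2]>90)
b=blue&np.isfinite(W[:,:,0]); 
X=W[b]; pl=X[abs(X[:,2]-.0195)<.004]; bar=X[(X[:,2]>.043)&(X[:,2]<.055)]
print(len(pl),np.median(pl[:,2]),cv2.minAreaRect((pl[:,:2]*1000).astype(np.float32)))
print(len(bar),np.median(bar[:,2]),cv2.minAreaRect((bar[:,:2]*1000).astype(np.float32)),bar.mean(0))
```

```text
0.03995248743430179 [-0.19369993  0.08502377 -0.24449757] [0.55665948 0.28322813 0.05035126] [7.61441902e-04 5.79183067e-01 8.15196428e-01 1.08617275e-03]
11918 0.019424395849113544 ((555.4952392578125, 283.4967346191406), (55.5531005859375, 149.1130828857422), 19.938316345214844)
2493 0.049129403070768574 ((554.9182739257812, 283.49200439453125), (16.314727783203125, 59.68960189819336), 19.69830322265625) [0.55440207 0.28563323 0.04888352]
```

View pics/w16.png

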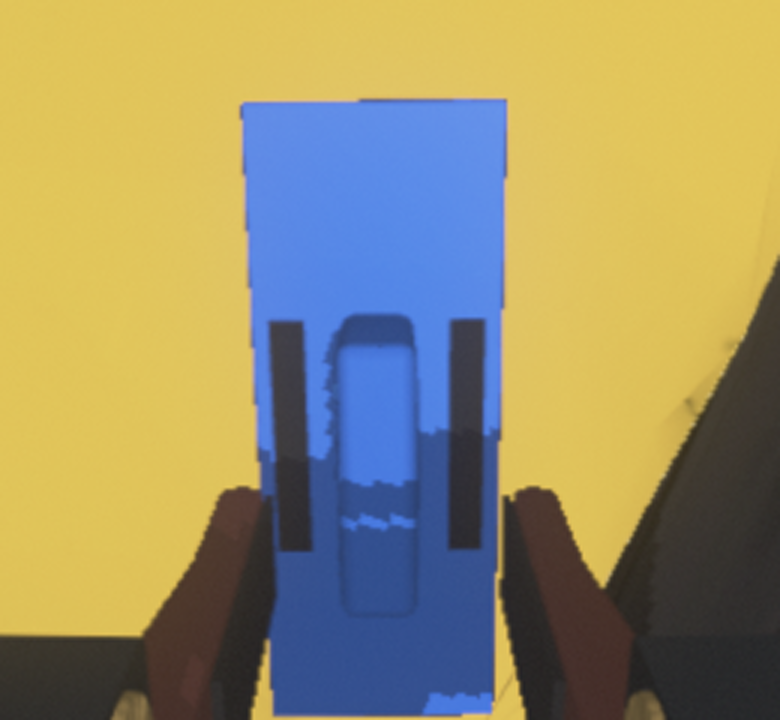

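Request:
play_rows:
  steps:
    - [[0,0.0005,-0.012],0.5,0.04]
    - [[0,0.0005,-0.024],0.5,0.04]
    - [[0,0.0005,-0.036],0.5,0.04]
    - [[0,0.0005,-0.044],0.5,0.04]
    - [[0,0.0005,-0.048],0.5,0.04]
    - [[0,0.0005,-0.048],0.5,0.04]
    - [[0,0.0005,-0.048],0.5,0.04]

```text
t: 13.7
ee_pos: [0.5552, 0.2834, 0.0001]
tool_rot: [-0.0, 0.575, 0.818, -0.0]
ft_force: [-0.7, 0.6, -1.0]
opening: 0.04
```

Run:
```python
from h import *
import pickle
p=bot.camera('wrist'); save('w17',p['color'][60:300,130:390],3); o=bot.observe();print(o['opening'],o['ft_force'],o['ee_pos'],o['tool_rot']);pickle.dump(p,open('w17.pkl','wb'))
W=cloud(p)
for v in range(219,230):print(v,[(W[v,u]*1000).round(0).tolist() for u in (211,215,307,311)])
```

```text
0.040242711751793475 [0.05467729 0.72722749 0.05218423] [0.55566224 0.28359974 0.00063805] [-5.05318656e-05  5.75503884e-01  8.17799042e-01 -5.80785278e-05]
219 [[528.0, 286.0, 20.0], [530.0, 287.0, 21.0], [576.0, 303.0, 19.0], [583.0, 298.0, 3.0]]
220 [[528.0, 286.0, 20.0], [530.0, 287.0, 21.0], [576.0, 303.0, 20.0], [583.0, 298.0, 3.0]]
221 [[528.0, 285.0, 20.0], [530.0, 286.0, 20.0], [577.0, 302.0, 18.0], [584.0, 297.0, 2.0]]
222 [[529.0, 286.0, 23.0], [531.0, 286.0, 21.0], [576.0, 303.0, 23.0], [584.0, 297.0, 3.0]]
223 [[529.0, 286.0, 24.0], [531.0, 287.0, 24.0], [576.0, 303.0, 24.0], [578.0, 303.0, 24.0]]
224 [[529.0, 286.0, 25.0], [531.0, 286.0, 25.0], [575.0, 303.0, 26.0], [578.0, 303.0, 25.0]]
225 [[529.0, 286.0, 27.0], [531.0, 286.0, 26.0], [575.0, 303.0, 27.0], [577.0, 304.0, 27.0]]
226 [[529.0, 286.0, 28.0], [531.0, 287.0, 28.0], [575.0, 303.0, 28.0], [577.0, 303.0, 28.0]]
227 [[529.0, 286.0, 30.0], [531.0, 287.0, 30.0], [575.0, 302.0, 29.0], [577.0, 303.0, 30.0]]
228 [[530.0, 286.0, 31.0], [532.0, 286.0, 29.0], [575.0, 302.0, 30.0], [577.0, 303.0, 30.0]]
229 [[530.0, 286.0, 31.0], [532.0, 287.0, 33.0], [575.0, 302.0, 31.0], [577.0, 303.0, 32.0]]
```

View pics/w17.png

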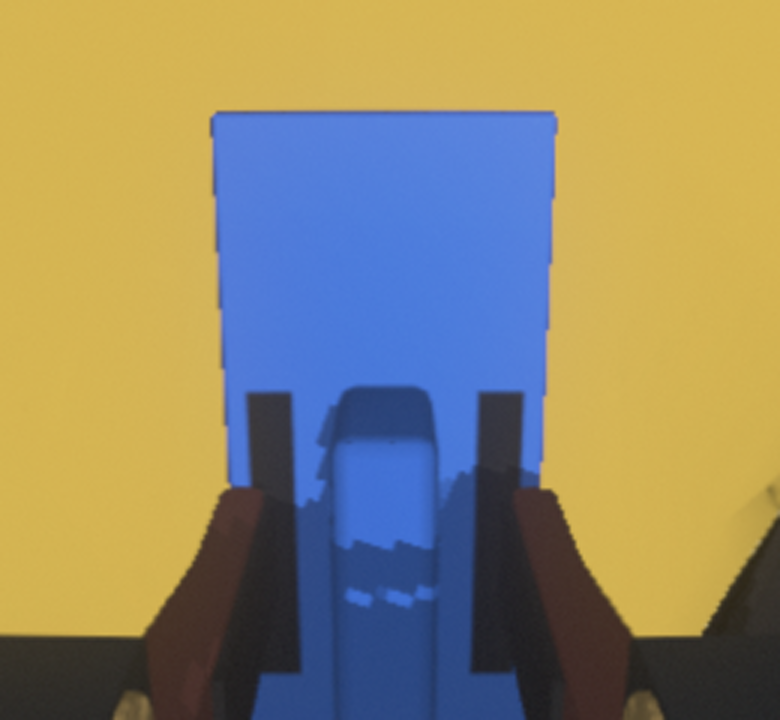

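Request:
play_rows:
  steps:
    - [[0,0,0],0,0.01]
    - [[0,0,0],0,0.01]
    - [[0,0,0],0,0.01]
    - [[0,0,0],0,0.01]
    - [[0,0,0],0,0.01]
    - [[0,0,0],0,0.01]

```text
t: 14.25
ee_pos: [0.5557, 0.2836, 0.0011]
tool_rot: [0.0, 0.576, 0.818, 0.0]
ft_force: [-0.8, 0.8, 2.9]
opening: 0.0157
```

Gripped the bar at 15.7 mm opening. Lifting and carrying the cover to the reader.

Request:
play_rows:
  steps:
    - [[0,0,0.015],0,0.01]
    - [[0,0,0.045],0,0.01]
    - [[0,0,0.08],0,0.01]
    - [[-0.003,-0.02,0.11],-2,0.01]
    - [[-0.007,-0.055,0.12],-6,0.01]
    - [[-0.012,-0.09,0.12],-10,0.01]
    - [[-0.018,-0.125,0.12],-14,0.01]
    - [[-0.023,-0.16,0.12],-18,0.01]

```text
t: 14.92
ee_pos: [0.532, 0.1223, 0.1212]
tool_rot: [0.0, 0.697, 0.717, 0.0]
ft_force: [0.7, -0.7, -1.3]
opening: 0.0156
```

Request:
play_rows:
  steps:
    - [[-0.005,-0.03,0],-2.5,0.01]
    - [[-0.009,-0.06,0],-5,0.01]
    - [[-0.012,-0.08,0],-5.8,0.01]
    - [[-0.012,-0.0887,0],-5.8,0.01]
    - [[-0.012,-0.0887,0],-5.8,0.01]
    - [[-0.012,-0.0887,0],-5.8,0.01]
    - [[-0.012,-0.0887,0],-5.8,0.01]
    - [[-0.012,-0.0887,0],-5.8,0.01]

```text
t: 15.58
ee_pos: [0.5207, 0.0361, 0.1207]
tool_rot: [-0.0, 0.731, 0.682, 0.0]
ft_force: [0.2, 0.2, -1.6]
opening: 0.0157
```

Run:
```python
from h import *
import pickle
p=bot.camera('wrist'); save('w18',p['color']); o=bot.observe();print(o['opening'],o['ft_force'],o['ee_pos'],o['tool_rot']);pickle.dump(p,open('w18.pkl','wb'))
W=cloud(p); c=p['color'].astype(int)
blue=(c[:,:,2]>c[:,:,0]+50)&(c[:,:,2]>90)
X=W[blue&np.isfinite(W[:,:,0])]; print(np.percentile(X[:,2],[10,50,90]))
q=np.median(X[:,2])
pl=X[abs(X[:,2]-q)<.006]
print(cv2.minAreaRect((pl[:,:2]*1000).astype(np.float32)))
A=np.c_[pl[:,:2]-[.52,.035],np.ones(len(pl))]; print(np.linalg.lstsq(A,pl[:,2],rcond=None)[0])
```

```text
0.015632336629883056 [ 0.05694037  0.71336192 -1.19556987] [0.52068584 0.03601297 0.12066583] [-1.48718584e-04  7.31214921e-01  6.82147134e-01  6.84378510e-05]
[-0.25750469  0.13909214  0.16875922]
((521.5939331054688, 36.14338684082031), (149.54754638671875, 55.8646125793457), 86.05358123779297)
[-0.00069129 -0.001669    0.13907014]
```

View pics/w18.png

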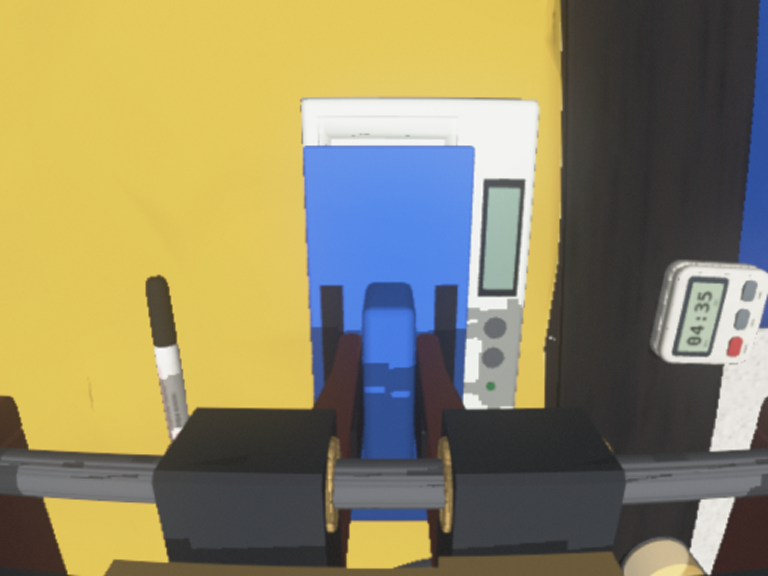

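Request:
play_rows:
  steps:
    - [[0,-0.001,-0.02],0,0.01]
    - [[-0.001,-0.001,-0.04],0,0.01]
    - [[-0.001,-0.001,-0.06],0,0.01]
    - [[-0.001,-0.001,-0.07],0,0.01]
    - [[-0.001,-0.001,-0.07],0,0.01]
    - [[-0.001,-0.001,-0.07],0,0.01]
    - [[-0.001,-0.001,-0.07],0,0.01]
    - [[-0.001,-0.001,-0.07],0,0.01]

```text
t: 16.3
ee_pos: [0.5206, 0.0339, 0.0518]
tool_rot: [0.001, 0.732, 0.682, 0.001]
ft_force: [-0.3, 0.7, -0.1]
opening: 0.0157
```

Run:
```python
from h import *
import pickle
p=bot.camera('wrist'); save('w19',p['color'][60:200,180:380],4); o=bot.observe();print(o['opening'],o['ft_force'],o['ee_pos'],o['tool_rot']);pickle.dump(p,open('w19.pkl','wb'))
W=cloud(p); c=p['color'].astype(int)
blue=(c[:,:,2]>c[:,:,0]+50)&(c[:,:,2]>90)
X=W[blue&np.isfinite(W[:,:,0])]
pl=X[abs(X[:,2]-.0685)<.006]; print(np.median(pl[:,2]))
print(cv2.minAreaRect((pl[:,:2]*1000).astype(np.float32)))
```

```text
0.016083548888913717 [-0.20583611 -0.09634029 -1.51031984] [0.52059336 0.03383767 0.05180768] [7.37257235e-04 7.31748666e-01 6.81573779e-01 7.28375844e-04]
0.07010883104388324
((521.4465942382812, 34.29446792602539), (148.95156860351562, 56.04077911376953), 85.99021911621094)
```

View pics/w19.png

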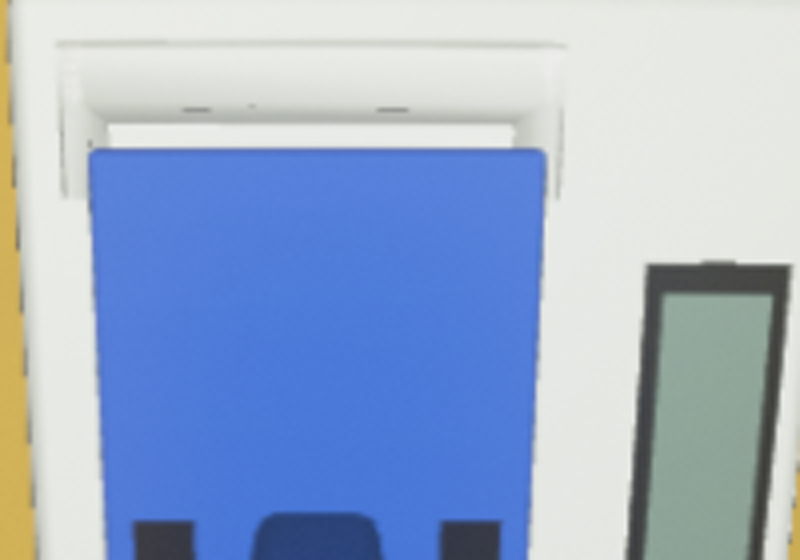

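Request:
play_rows:
  steps:
    - [[0,0,0],0,0.01]
    - [[0,0,0],0,0.01]
    - [[0,0,0],0,0.01]

```text
t: 16.6
ee_pos: [0.5198, 0.0338, 0.0511]
tool_rot: [0.0, 0.732, 0.682, 0.0]
ft_force: [-0.6, 0.3, -0.1]
opening: 0.0159
```

Run:
```python
from h import *
import pickle
p=bot.camera('wrist'); save('w20',p['color'][60:200,180:380],4); o=bot.observe();print(o['opening'],o['ft_force'],o['ee_pos'],o['tool_rot']);pickle.dump(p,open('w20.pkl','wb'))
W=cloud(p); c=p['color'].astype(int)
blue=(c[:,:,2]>c[:,:,0]+50)&(c[:,:,2]>90)
X=W[blue&np.isfinite(W[:,:,0])]
pl=X[abs(X[:,2]-.0685)<.006]; print(np.median(pl[:,2]))
print(cv2.minAreaRect((pl[:,:2]*1000).astype(np.float32)))
t=np.deg2rad(-4); R=np.array([[np.cos(t),-np.sin(t)],[np.sin(t),np.cos(t)]])
loc=lambda X:((X[:,:2]-[.5205,.0346])@R*1000).round(1)
p0=pickle.load(open('w19.pkl','rb'))
f=lambda c:np.array(c)/4+[180,60]
print('block w19',loc(world(p0,f([[57,43],[567,45]]),.04)))
print('cover +y edge w19',loc(world(p0,f([[91,150],[545,150]]),.07)))
print('reader +y edge w19 cover ',loc(np.array([[.52145,.0343,0]])))
```

```text
0.015861873016065026 [-0.10557232 -0.56180094 -1.77780379] [0.5197338  0.03376844 0.05102704] [1.64865382e-04 7.31802393e-01 6.81516839e-01 1.70308112e-04]
0.06943884673118134
((520.597900390625, 34.07572937011719), (149.1345672607422, 55.853275299072266), 85.94591522216797)
block w19 [[-35.2  87.8]
 [ 36.4  87.5]]
cover +y edge w19 [[-26.2  74. ]
 [ 28.8  74. ]]
reader +y edge w19 cover  [[ 1.  -0.2]]
```

View pics/w20.png

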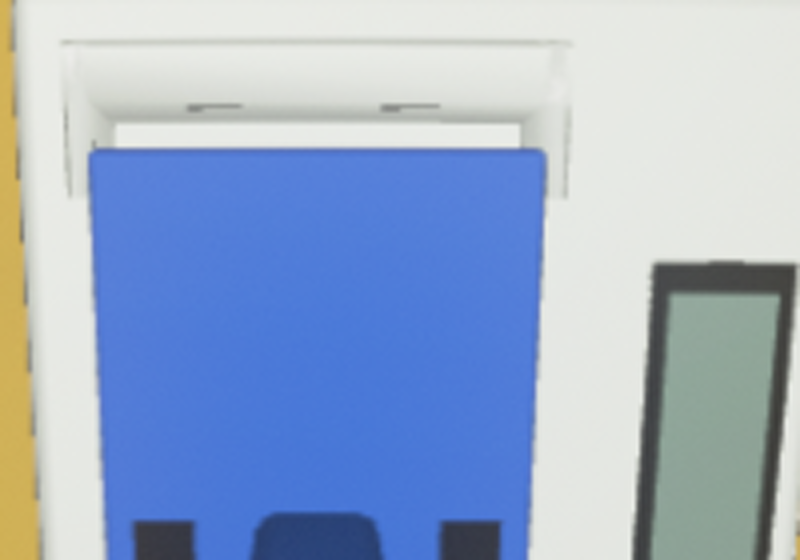

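Request:
play_rows:
  steps:
    - [[0.0005,0.0005,-0.004],0,0.01]
    - [[0.0005,0.0005,-0.008],0,0.01]
    - [[0.0005,0.0005,-0.012],0,0.01]
    - [[0.0005,0.0005,-0.015],0,0.01]
    - [[0.0005,0.0005,-0.018],0,0.01]
    - [[0.0005,0.0005,-0.018],0,0.01]
    - [[0.0005,0.0005,-0.018],0,0.01]

```text
t: 17.23
ee_pos: [0.5198, 0.0344, 0.0324]
tool_rot: [-0.0, 0.732, 0.682, -0.0]
ft_force: [-0.1, -0.2, -0.9]
opening: 0.016
```

```bash
cat > chk.py <<'E'
from h import *
import pickle,sys
n,z=sys.argv[1],float(sys.argv[2])
p=bot.camera('wrist'); save(n,p['color'][60:200,180:380],4); o=bot.observe();print(o['t'],o['opening'],o['ft_force'],o['ft_torque'],o['ee_pos'],o['tool_rot']);pickle.dump(p,open(n+'.pkl','wb'))
W=cloud(p); c=p['color'].astype(int)
blue=(c[:,:,2]>c[:,:,0]+50)&(c[:,:,2]>90)
X=W[blue&np.isfinite(W[:,:,0])]
pl=X[abs(X[:,2]-z)<.006]; print(np.median(pl[:,2]))
print(cv2.minAreaRect((pl[:,:2]*1000).astype(np.float32)))
A=np.c_[pl[:,:2]-[.52,.035],np.ones(len(pl))]; print('plane',np.linalg.lstsq(A,pl[:,2],rcond=None)[0])
E
python3 chk.py w21 .052
```

```text
17.2833 0.01601435467538831 [-0.91079659  0.01130286 -1.27895614] [-0.09216337 -0.09367094  0.02675854] [0.519968   0.03430415 0.03259307] [-1.33404596e-04  7.31768555e-01  6.81553185e-01 -1.42610728e-04]
0.050697543995982745
((520.5316162109375, 34.23759460449219), (149.93592834472656, 56.019432067871094), 85.93968963623047)
plane [-0.00196701 -0.00187075  0.05081195]
```

View pics/w21.png

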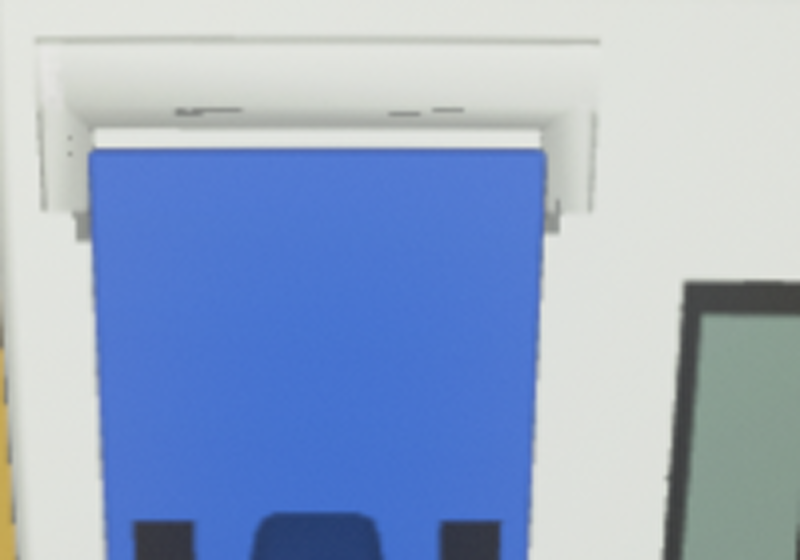

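Request:
play_rows:
  steps:
    - [[0,0,-0.002],0,0.008]
    - [[0,0,-0.004],0,0.008]
    - [[0,0,-0.006],0,0.008]
    - [[0,0,-0.0075],0,0.008]
    - [[0,0,-0.0075],0,0.008]

```text
t: 17.7
ee_pos: [0.5208, 0.0343, 0.0256]
tool_rot: [0.0, 0.732, 0.682, 0.001]
ft_force: [0.4, 0.4, 5.9]
opening: 0.0154
```

```bash
python3 chk.py w22 .044
```

```text
17.75 0.01602788957631262 [ 0.18658839 -0.33681289  4.26751616] [ 0.03182033 -0.08159078 -0.07475464] [0.52079423 0.03430056 0.02561331] [4.60249555e-04 7.31789869e-01 6.81530010e-01 4.70548425e-04]
0.04387960600592413
((521.717529296875, 34.4359016418457), (149.54522705078125, 55.85093307495117), 86.04145050048828)
plane [ 7.25909240e-05 -2.04494202e-03  4.39788143e-02]
```

Request:
play_rows:
  steps:
    - [[0,0,-0.001],0,0.008]
    - [[0,0,-0.002],0,0.008]
    - [[0,0,-0.003],0,0.008]
    - [[0,0,-0.004],0,0.008]
    - [[0,0,-0.005],0,0.008]
    - [[0,0,-0.005],0,0.008]

```text
t: 18.25
ee_pos: [0.5203, 0.0343, 0.0215]
tool_rot: [0.0, 0.732, 0.682, 0.0]
ft_force: [-2.6, 0.2, 18.3]
opening: 0.0157
```

```bash
python3 chk.py w23 .040
```

```text
18.3 0.016142498340953243 [-3.10032923 -0.13603032 18.48653619] [0.05157819 0.57827248 0.01652818] [0.52024491 0.03428321 0.02154196] [2.40279230e-04 7.31749148e-01 6.81573986e-01 1.67582599e-04]
0.039882178929509356
((521.1412963867188, 34.089481353759766), (150.32974243164062, 55.8065185546875), 86.20114135742188)
plane [-0.00105572 -0.00190861  0.03998164]
```

Request:
play_rows:
  steps:
    - [[0,0,-0.001],0,0.008]
    - [[0,0,-0.001],0,0.008]
    - [[0,0,-0.001],0,0.008]
    - [[0,0,0.001],0,0.008]
    - [[0,0,0.0025],0,0.008]
    - [[0,0,0.0025],0,0.008]

```text
t: 18.8
ee_pos: [0.5198, 0.0342, 0.0222]
tool_rot: [-0.0, 0.732, 0.682, -0.0]
ft_force: [1.3, -0.7, -3.7]
opening: 0.016
```

```bash
python3 chk.py w24 .040
```

```text
18.85 0.015622839670303583 [ 0.26609618  0.21242645 -2.08364427] [-0.03928849 -0.19888911 -0.01470062] [0.51967855 0.03427513 0.02212878] [-3.15144650e-04  7.31769470e-01  6.81552068e-01 -3.47949211e-04]
0.040539127108469165
((520.6036376953125, 34.39927673339844), (149.45925903320312, 55.92360305786133), 85.94488525390625)
plane [-0.00088588 -0.00195674  0.04063081]
```

View pics/w24.png

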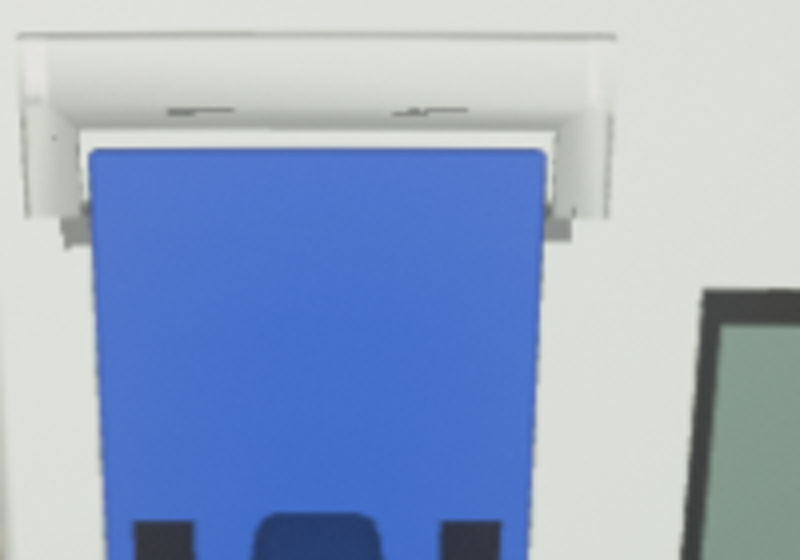

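A light pull test, to see whether the tabs have caught.

Request:
play_rows:
  steps:
    - [[0,0,0.001],0,0.008]
    - [[0,0,0.0015],0,0.008]
    - [[0,0,0.0015],0,0.008]

```text
t: 19.1
ee_pos: [0.5194, 0.0343, 0.023]
tool_rot: [-0.001, 0.732, 0.682, -0.001]
ft_force: [4.3, 0.1, -18.8]
opening: 0.0156
```

```bash
python3 chk.py w25 .040
```

```text
19.15 0.015641438948995362 [  3.62122438  -0.33954021 -19.35587143] [-0.08107986 -0.86106992  0.0099331 ] [0.51938744 0.03433232 0.02305063] [-6.26610879e-04  7.31794033e-01  6.81525313e-01 -5.90153350e-04]
0.0413249828375408
((520.2811279296875, 34.5978889465332), (149.1475372314453, 55.833797454833984), 85.96060180664062)
plane [-0.00136725 -0.00176622  0.04140342]
```

It holds against 19 N, so both tabs are caught (about 1 mm of play). Pressing it back home and letting go.

Request:
play_rows:
  steps:
    - [[0,0,-0.002],0,0.008]
    - [[0,0,-0.0035],0,0.008]
    - [[0,0,-0.0035],0,0.008]
    - [[0,0,-0.003],0,0.008]
    - [[0,0,-0.003],0,0.035]
    - [[0,0,-0.003],0,0.035]
    - [[0,0,-0.003],0,0.035]
    - [[0,0,-0.003],0,0.035]

```text
t: 19.82
ee_pos: [0.5201, 0.0343, 0.0214]
tool_rot: [0.0, 0.732, 0.682, 0.0]
ft_force: [0.2, -0.3, 0.6]
opening: 0.0345
```

Request:
play_rows:
  steps:
    - [[0,0,0.015],0,0.035]
    - [[0,0,0.05],0,0.035]
    - [[0,0,0.09],0,0.035]
    - [[0,-0.03,0.12],0,0.035]
    - [[0,-0.06,0.14],0,0.035]
    - [[0,-0.08,0.15],0,0.035]
    - [[0,-0.08,0.15],0,0.035]
    - [[0,-0.08,0.15],0,0.035]

```text
t: 20.48
ee_pos: [0.5204, -0.0464, 0.1718]
tool_rot: [0.0, 0.733, 0.681, 0.0]
ft_force: [-0.6, -0.3, -0.7]
opening: 0.0352
```

```bash
python3 chk.py w26 .040
python3 - <<'E'
from h import *
import pickle
p=pickle.load(open('w26.pkl','rb')); save('w26f',p['color'])
W=cloud(p); B=W[(W[:,:,2]>.036)&(W[:,:,2]<.045)&(p['color'].min(2)>140)]; print('block top',np.percentile(B[:,2],[25,50,75]))
q=bot.camera('top'); save('t26',q['color'][110:270,90:410],2.5)
E
```

```text
20.5333 0.0348096209173256 [-0.23613089  0.13125297 -0.47013508] [-0.04924712 -0.03365158  0.03967096] [ 0.51949461 -0.04538327  0.17081697] [-5.43993768e-04  7.32209373e-01  6.81079392e-01 -1.64021745e-05]
0.039848600189131694
((520.2327270507812, 33.703636169433594), (146.7145233154297, 56.281917572021484), 86.00212860107422)
plane [-0.00042492 -0.00077523  0.03984757]
block top [0.03875576 0.03949187 0.04011501]
```

View pics/w26f.png

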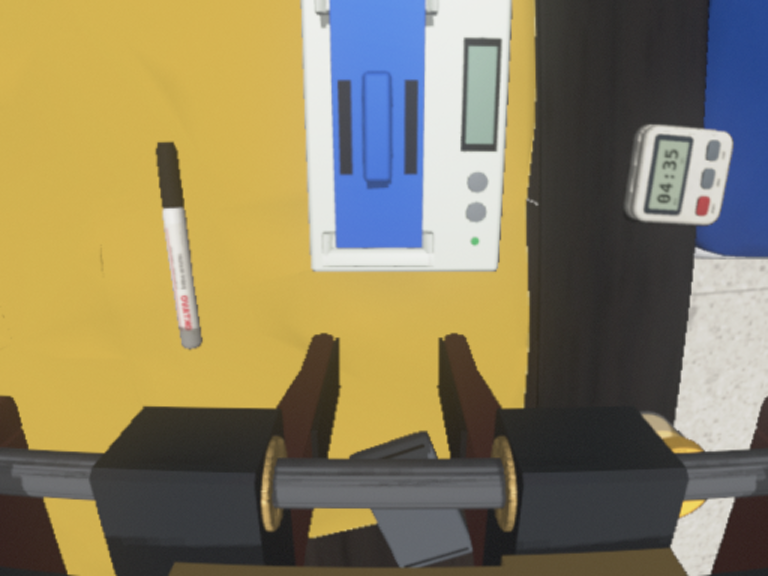

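View pics/t26.png

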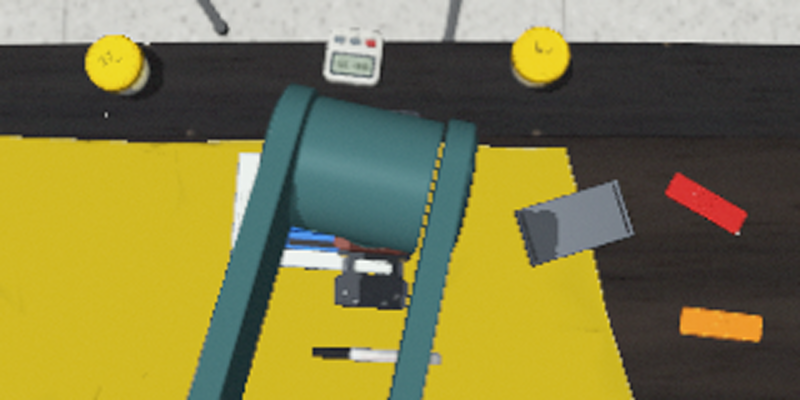

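The plate lies level at z = 0.0398, with the block rims at 0.0395 to 0.040, so it is flush. The marker (px 242,252 in the top view), the timer (231,132) and both cups are where they were. The arm touches nothing, so I'm handing in.

```bash
python3 -c "
from cell import bot
print(bot.sign_off())"
```

```text
the job is handed in; nothing more can be done
None
```

The job is done and handed in at about 20.6 s of robot time. The cassette lies flat and face up in the bay, and the blue cover is clipped over it, flush with the rim.

- **Cassette:** my first grasp closed above the cassette, because the fingertips sit about 23 mm short of the reported TCP. I felt downward to the right height, gripped it at 30.5 mm and laid it in the bay. Its top then read z = 0.0247 m, against 0.025 expected.
- **Cover:** I pressed it home with about 18 N. In an upward pull test it then held against about 19 N, with roughly 1 mm of play, so I take both tabs as caught; I could not see them directly. I pressed it home again before letting go.
- **Final checks:** after release the plate was level at z = 0.0398 m, against 0.0395 to 0.040 m for the end-block rims. The cups, timer and marker were unmoved in the top view, and the gripper was clear of everything.
- **Not checked:** the cassette is hidden under the cover, so I did not see it again after closing. No check disagreed apart from the fingertip offset.

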